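# Start a batch in the yoghurt maker

### The job

Start a batch of yoghurt: press the bar-shaped release key at the front of the yoghurt maker so that its sprung lid pops up, swing the lid gently back to its stop and steady it so that it stays open, and stand every one of the small squat jars upright on the floor inside. Then push the lid down against its seal until the latch catches and it stays shut by itself, and only then press the round start button fully in. Leave the bottle, the bigger jars, the mug and the ramekin where they are.

Things in the scene. Friction and masses are not known exactly. Their poses are not given: they have to be found in the camera images.
- maker: Fixed white yoghurt maker. Origin: centre of its underside on the counter; its z is up, -x its front, +x its hinge side. Body x -135 to +125, y -160 to +160 mm, flat rim at z 115 mm. The front deck (x -135 to -80) carries the grey release key in the middle, the round start button at y -95 and a flat dark display at y +98 mm. Its place and heading vary.
- maker_floor (a point): Centre of the floor of the jar well (maker x 2.5, y 0, z 25 mm). The well is open at the top with upright walls: maker x -80 to +85 mm, y -130 to +130 mm, floor z 25, rim z 115 mm.
- lid (a joint): Lid angle, rad: about 0.01 shut and latched, grows as it opens, 1.8 at its back stop. Unlatched, a spring lifts it to 0.8, where it rests. From there it must be swung by hand (about 3 N at the front edge): past upright (1.57) its weight lays it on the back stop and it stays; short of upright it sinks back, damped, to 0.8.
- lid_lip (a point): Middle of the upper front edge of the lid's lip, moving with the lid; the lip is 60 mm wide, 8 mm thick and reaches 189 mm from the hinge axis (the lid itself 180 mm). To shut: draw the lid forward past upright, then push its front down, first against the spring (2 to 4 N), in the last mm against latch and seal (6 to 15 N). The latch catches at about 0 rad (stop: -0.012), else it springs up.
- lid_hinge (a point): Middle of the hinge axis (maker x 95, y 0, z 117 mm), which runs along the maker's y. The lid is a 0.4 kg panel, 290 mm wide, 18 mm thick; shut, its underside lies 1 mm and its top face 19 mm above the axis, so its top is at z 136 mm.
- release (a joint): Travel of the release key, m: 0 at rest, 0.006 fully pressed; about 0.003 draws the latch hook back and frees the lid; springs back. The grey hook stands between key and lid (maker x -105 to -88, y -18 to +18, up to z 147 mm; it moves 8 mm to the front when the key is pressed); its sloping top lets the lid's lip snap in.
- release_pad (a point): Centre of the top of the release key, a grey bar 22 mm (maker x -133 to -111) by 60 mm (y), 8 mm above the deck: maker x -122, y 0, z 123 mm at rest. Pressed straight down with 2 to 6 N, hard stop at 6 mm.
- start (a joint): Travel of the start button, m: 0 out, 0.005 fully in; 4.5 N; springs back out.
- start_top (a point): Centre of the top of the round grey start button, 22 mm across, at maker x -110, y -95, z 124 mm; pressed straight down.
- jar1: Small squat white yoghurt jar with a metal cap, 52 mm across, 66 mm tall, about 0.15 kg, standing on the counter. Origin: centre of its underside, z up. Three to five such jars are present; None from the start if absent.
- jar2: Small squat white yoghurt jar with a metal cap, 52 mm across, 66 mm tall, about 0.15 kg, standing on the counter. Origin: centre of its underside, z up. Three to five such jars are present; None from the start if absent.
- jar3: Small squat white yoghurt jar with a metal cap, 52 mm across, 66 mm tall, about 0.15 kg, standing on the counter. Origin: centre of its underside, z up. Three to five such jars are present; None from the start if absent.
- jar4: Small squat white yoghurt jar with a metal cap, 52 mm across, 66 mm tall, about 0.15 kg, standing on the counter. Origin: centre of its underside, z up. Three to five such jars are present; None from the start if absent.
- jar5: Small squat white yoghurt jar with a metal cap, 52 mm across, 66 mm tall, about 0.15 kg, standing on the counter. Origin: centre of its underside, z up. Three to five such jars are present; None from the start if absent.
- essence: Small brown bottle, 40 mm across, 110 mm tall, among the jars. Not part of the job. Origin: centre of its underside.
- tall_jar: Tall clear jar, 72 mm across, 130 mm tall. Not part of the job. Origin: centre of its underside.
- date_jar: Brown-filled jar, 80 mm across, 120 mm tall. Not part of the job. Origin: centre of its underside.
- mug: Mug, 76 mm across, 85 mm tall, with a handle reaching 75 mm from its middle. Not part of the job. Origin: centre of its underside.
- ramekin: Low open white dish, 84 mm across, 45 mm tall. Not part of the job. Origin: centre of its underside.

How it is judged:
On the way, in this order (a step that is already met when the one before it is completed fails the run):
1. the release is pressed and the lid pops up (value of joint lid above 0.45 rad), for 0.1 s.
2. the lid is swung back to its stop and stands still there (value of joint lid above 1.6 rad and velocity of joint lid between -0.1 and 0.1 rad/s), for 0.4 s.
3. with the lid open, every small jar present stands upright on the floor of the well, let go (value of joint lid above 1.3 rad and x of jar1 in the frame of maker between -0.08 and 0.085 m and y of jar1 in the frame of maker between -0.13 and 0.13 m and z of each of jar1, jar2, jar3, jar4, jar5 in the frame of maker below 0.032 m and angle between each of jar1, jar2, jar3, jar4, jar5's own z axis and vertical below 0.12 rad and linear speed of each of jar1, jar2, jar3, jar4, jar5 below 0.03 m/s and x of jar2 in the frame of maker between -0.08 and 0.085 m and y of jar2 in the frame of maker between -0.13 and 0.13 m and x of jar3 in the frame of maker between -0.08 and 0.085 m and y of jar3 in the frame of maker between -0.13 and 0.13 m and x of jar4 in the frame of maker between -0.08 and 0.085 m and y of jar4 in the frame of maker between -0.13 and 0.13 m and x of jar5 in the frame of maker between -0.08 and 0.085 m and y of jar5 in the frame of maker between -0.13 and 0.13 m and contact force between the fingers and jar1 below 0.3 N and contact force between the fingers and jar2 below 0.3 N and contact force between the fingers and jar3 below 0.3 N and contact force between the fingers and jar4 below 0.3 N and contact force between the fingers and jar5 below 0.3 N), for 0.3 s.
4. the lid is shut and latched: it stays shut with nothing touching it (value of joint lid below 0.03 rad and contact force between each of the arm, the fingers and lid below 0.3 N), for 0.4 s.
5. the start button is pressed in (value of joint start above 0.0035 m and value of joint lid below 0.03 rad), for 0.05 s.
At the end, for the whole second after the job is handed in: The lid is latched (under 0.03 rad), every small jar present stands in the well within its walls, upright within 0.12 rad, on its floor (underside within 7 mm of it) and at rest, and the start button has been pressed (3.5 mm or more) after the lid latched and has sprung back (value of joint lid below 0.03 rad and value of joint start below 0.002 m and x of jar1 in the frame of maker between -0.08 and 0.085 m and y of jar1 in the frame of maker between -0.13 and 0.13 m and z of each of jar1, jar2, jar3, jar4, jar5 in the frame of maker below 0.032 m and angle between each of jar1, jar2, jar3, jar4, jar5's own z axis and vertical below 0.12 rad and linear speed of each of jar1, jar2, jar3, jar4, jar5 below 0.03 m/s and x of jar2 in the frame of maker between -0.08 and 0.085 m and y of jar2 in the frame of maker between -0.13 and 0.13 m and x of jar3 in the frame of maker between -0.08 and 0.085 m and y of jar3 in the frame of maker between -0.13 and 0.13 m and x of jar4 in the frame of maker between -0.08 and 0.085 m and y of jar4 in the frame of maker between -0.13 and 0.13 m and x of jar5 in the frame of maker between -0.08 and 0.085 m and y of jar5 in the frame of maker between -0.13 and 0.13 m); the robot touches nothing.
It fails at once if the lid is flung against its back stop (over 3 rad/s beyond 1.6 rad) (value of joint lid above 1.6 rad and velocity of joint lid above 3 rad/s).
It fails at once if the bottle, a bigger jar, the mug or the ramekin is shoved more than 5 cm or tipped over (distance of any of essence, tall_jar, date_jar, mug, ramekin from where it was at the start of the episode above 0.05 m or angle between any of essence, tall_jar, date_jar, mug, ramekin's own z axis and vertical above 0.6 rad).
Of jar1, jar2, jar3, jar4, jar5 only 3 to 5 are there at a start; the rules pass over those that are not, and their reading is None.
At some moment in a run one of jar1, jar2, jar3, jar4, jar5 may be knocked a few centimetres aside while the robot is not near it.
It also fails if it takes over 210 s, if anything falls off the work surface, if the arm or the gripper's body presses on something with over 40 N, if the wrist force passes 120 N, or if a joint passes its speed limit or range.

### The arm

A 6-joint arm with a two-finger parallel gripper is mounted at the origin on the work surface. World frame = base frame: x ahead of the robot, y to its left, z up, the work surface at z = 0. Lengths are in m, angles in rad, forces in N, time in s.
With the tool pointing down it reaches from about 0.3 to 0.775 m from the base axis. Payload 14.6 kg.
Tool frame: the origin (TCP) lies at the very end of the fingers, on their centre line; the grasp point (between the pads) lies arm.tcp_to_grasp behind it (arm.tcp_to_grasp is the distance from the TCP to the grasp point, in m); z points along the fingers, y is the direction in which the jaws open and shut (so a half turn about z gives the same grasp; the last joint's range is limited). The gripper opens to 94 mm and grips with 3 to 60 N. Pads are 16 mm wide; open, the fingers measure 119 mm over their backs; the gripper's body (75 mm by 177 mm) begins 78 mm behind the grasp point.
Start: joints at [1.212, 0.3, 1.521, -0, 1.321, -0.067], TCP at [0.158, 0.527, 0.205] pointing down, gripper open.
Joint ranges: [-3.03, 3.03], [-0.79, 2.21], [0.23, 2.52], [-1.04, 4.18], [0, 3.07], [-2.55, 2.55]. Speed limits (rad/s): [2.22, 2.22, 2.57, 3.14, 3.14, 3.14].

### API

Orientations are given as a unit quaternion [x, y, z, w].
In Python, from workcell import arm gives the robot as it stands. The module is installed in compiled form; this text tells all that it offers.
- The arm moves only by the shell command python3 -m crank 'ROWS' [FORCE]. ROWS is JSON, one flat list of numbers, 7 for each row, row after row: the shift along the tool's x, y, z in mm, then the turn, a rotation vector about the tool's x, y, z in rad, then the gripper's target within -1 to 1 (shut at 1, half-way at 0, fully open at -1). A call has 1 to 8 rows; each row shifts and turns the pose as measured when the row begins, along the tool's axes as they then stand; what a row does not reach is not made up. A row lasts 1/8 s, in which the tool goes at most 62.5 mm and 10.7 degrees, less where a joint would pass 70% of its speed; a pose out of reach is approached as far as the arm can. A call with a gripper value outside its range is refused whole. The fingers move at their own pace and stop on an object; FORCE is the grip in N (left out, the last holds). Time passes only in rows, so rows that do not move let the fingers close. It gives the time, the measured TCP pose, the force and the opening at its end, in the units of the state.
- arm.observe(): the state, without advancing time (a new reading comes with each control period).
- arm.snapshot(name): name is "side" or "top"; returns (picture, depth): 400x640x3 uint8, red, green, blue; 400x640 float32, m along the optical axis (not along the pixel's ray), 0 where there is no reading.
- arm.calibration(name): a dict with "camera_matrix" (3x3 intrinsics, pixels), "extrinsics" (4x4, takes a point from camera to world coordinates). Camera axes: x right, y down, z forward; pixel columns grow to the right and rows downward; lengths in m; the calibration is good to about 2 mm. A picture is of the moment at which its call begins. calibration takes no time and is no camera call.
- arm.close_job(): hands the job in, once; it reports no verdict.
The state is a dict: "clock": time; "qpos": joint angles; "qd": joint speeds; "joint_efforts": joint torques, N m; "position": TCP position; "ee_rot": TCP orientation; "force": force on the tool from outside, world axes, zero at the start; "moment": the same for the moment, N m; "width": finger opening in m.
Only numpy, scipy, OpenCV 4.12 (cv2) and the standard library are available. Lean on these libraries where they do the work, as an engineer would, in place of code of your own. Each camera call takes 0.05 s, during which the arm holds its last target. There are 200 camera calls.

## Working session

There is one attempt and no reset: what is moved stays moved. The work goes in short steps, Python scripts to look and compute and a shell command to move; the robot and the scene stay as the last step left them, time stands still between calls to the robot, and variables do not carry over. Pictures are saved under pics/ and viewed, about 12 in all and at most 16, crops included, and the job is handed in when it is done.

```bash
mkdir -p pics; ls; cat > h.py <<'E'
import numpy as np, cv2
from workcell import arm
from scipy.spatial.transform import Rotation as R
def shot(name,fn=None):
    im,d=arm.snapshot(name)
    if fn: cv2.imwrite('pics/'+fn,im[:,:,::-1])
    c=arm.calibration(name);K=np.array(c['camera_matrix']);T=np.array(c['extrinsics'])
    v,u=np.mgrid[:400,:640]
    P=np.stack([(u-K[0,2])/K[0,0]*d,(v-K[1,2])/K[1,1]*d,d],-1)
    W=P@T[:3,:3].T+T[:3,3]
    W[d==0]=np.nan
    return im,W
E
python3 - <<'E'
from h import *
for n in('top','side'):
    im,W=shot(n,n+'1.png');np.save(n+'1.npy',W)
    c=arm.calibration(n);print(n,np.round(c['extrinsics'],3).tolist(),np.round(c['camera_matrix'],1).tolist())
o=arm.observe();print(o,arm.tcp_to_grasp)
E
```

```text
pics
top [[-0.024, -0.997, 0.073, 0.368], [-1.0, 0.024, -0.006, -0.114], [0.005, -0.073, -0.997, 1.235], [0.0, 0.0, 0.0, 1.0]] [[370.2, 0.0, 321.2], [0.0, 370.2, 197.7], [0.0, 0.0, 1.0]]
side [[0.96, -0.151, 0.238, 0.139], [-0.281, -0.536, 0.796, -1.286], [0.007, -0.831, -0.557, 0.895], [0.0, 0.0, 0.0, 1.0]] [[456.4, 0.0, 324.4], [0.0, 456.4, 203.4], [0.0, 0.0, 1.0]]
{'clock': 0.1, 'qpos': array([ 1.21242893e+00,  3.00417807e-01,  1.52148039e+00,  1.25478631e-05,
        1.32071126e+00, -6.65797148e-02]), 'qd': array([-0.00105076, -0.0001739 ,  0.00011688,  0.00094923,  0.00135365,
        0.00103182]), 'joint_efforts': array([ 3.28692076e-04, -5.32642436e+01, -3.53285801e+01,  7.08524091e-02,
        2.36697088e-02, -5.27292684e-05]), 'position': array([0.15812629, 0.52654635, 0.20495816]), 'ee_rot': array([ 1.45378352e-01,  9.89376004e-01, -4.95686121e-04, -1.13152030e-04]), 'force': array([-0.25592322,  0.05992706,  0.68618726]), 'moment': array([ 0.00404847, -0.01383114,  0.02473908]), 'width': 0.09398844201161947} 0.0188
```

View pics/top1.png

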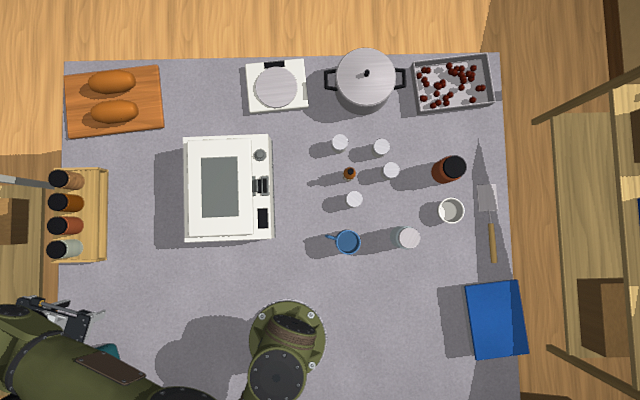

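View pics/side1.png

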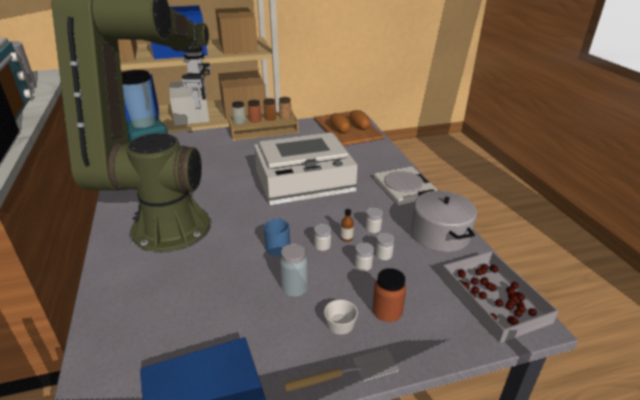

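The top view shows four small jars at about (340,142), (382,146), (391,170) and (354,199). The bottle is at (349,173), the mug at (347,241), and the maker's front faces image right, with its key at (262,186) and start button at (260,155).

```bash
cat >> h.py <<'E'
def jars(W,zr=(0.055,0.075)):
    m=((W[...,2]>zr[0])&(W[...,2]<zr[1])&(W[...,1]<-0.05)&(W[...,0]<0.75)).astype(np.uint8)
    n,l,s,c=cv2.connectedComponentsWithStats(m)
    out=[]
    for i in range(1,n):
        if s[i,4]>60:
            p=W[l==i];out.append((np.round((p.min(0)+p.max(0))/2,4),np.round(p.max(0)-p.min(0),3),np.round(c[i]),s[i,4]))
    return out
E
python3 - <<'E'
from h import *
W=np.load('top1.npy')
for j in jars(W): print(*j)
for n,(u,v) in dict(bottle=(349,173),mug=(347,241),tall=(408,237),date=(455,166),ram=(451,210),start=(260,155),key=(264,186),disp=(262,218)).items(): print(n,W[v,u].round(4))
# maker
Z=W[...,2]
m=((Z>0.09)&(Z<0.17));m[:, :170]=0;m[:,290:]=0;m[:125]=0;m[250:]=0
m=m.astype(np.uint8)
p=W[m>0];print(len(p))
r=cv2.minAreaRect((p[:,:2]*1000).astype(np.float32));print('all',r)
q=p[(p[:,2]>0.128)&(p[:,2]<.142)]
print('lid',cv2.minAreaRect((q[:,:2]*1000).astype(np.float32)),np.median(q[:,2]))
d=p[(p[:,2]>0.108)&(p[:,2]<.12)];print('deck',cv2.minAreaRect((d[:,:2]*1000).astype(np.float32)),np.median(d[:,2]))
# button blob
for nm,(u0,u1,v0,v1) in dict(st=(250,270,145,165),key=(250,275,172,200)).items():
    b=W[v0:v1,u0:u1].reshape(-1,3);b=b[(b[:,2]>0.1195)&(b[:,2]<0.128)];print(nm,len(b),b.mean(0),b.min(0),b.max(0))
E
```

```text
[ 0.6323 -0.1846  0.0647] [0.049 0.049 0.014] [340. 142.] 202
[ 0.6153 -0.3187  0.0637] [0.05  0.049 0.015] [381. 146.] 205
[ 0.5386 -0.3464  0.0653] [0.049 0.051 0.018] [391. 170.] 206
[ 0.4487 -0.2256  0.064 ] [0.048 0.051 0.014] [354. 198.] 207
[ 0.0625 -0.6592  0.0623] [0.242 0.189 0.015] [497. 319.] 4090
bottle [ 0.5245 -0.2085  0.1075]
mug [ 0.3125 -0.2038  0.0034]
tall [ 0.3255 -0.3768  0.1282]
date [ 0.5365 -0.5305  0.1209]
ram [ 0.4066 -0.553   0.005 ]
start [0.5827 0.0606 0.1285]
key [0.4888 0.0503 0.1242]
disp [0.3928 0.0588 0.1162]
9062
all ((490.2119140625, 165.6387176513672), (320.5112609863281, 261.68267822265625), 0.9825231432914734)
lid ((490.4324645996094, 162.48699951171875), (290.6668701171875, 232.48953247070312), 0.9926798343658447) 0.1371751409558375
deck ((490.211669921875, 165.65225219726562), (320.5112609863281, 261.655517578125), 0.9825231432914734) 0.11545024931433034
st 62 [0.58739207 0.06212148 0.12292392] [0.5599039  0.04355466 0.11955394] [0.61485492 0.08812589 0.12784504]
key 164 [0.49137916 0.05340589 0.12364299] [0.44975399 0.03597114 0.11959543] [0.52635488 0.08579356 0.12797619]
```

```bash
python3 -c "
import cv2
a=cv2.imread('pics/top1.png')[120:255,170:420];cv2.imwrite('pics/top1c.png',cv2.resize(a,None,fx=3.2,fy=3.2,interpolation=2))"
```

```text
(no output)
```

View pics/top1c.png

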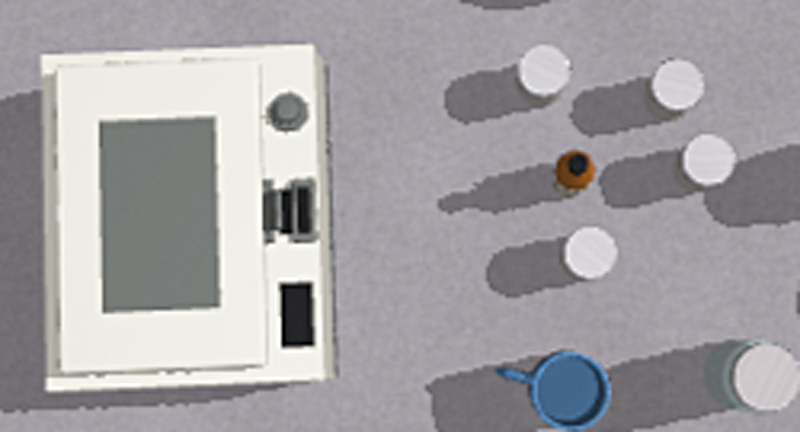

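The maker origin comes out at world (0.490, 0.1706), with its +x along world +y and a 0.98° tilt. The predicted start button (0.587, 0.062) agrees with the measurement. First I'll turn the tool so the jaws lie along world x and close it.

```bash
cat >> h.py <<'E'
O=np.array([.4901,.1706,0]);a=np.radians(90.98)
RM=np.array([[np.cos(a),-np.sin(a),0],[np.sin(a),np.cos(a),0],[0,0,1]])
def mk(x,y,z): return O+RM@np.array([x,y,z])/1000
def inmk(p): return RM.T@(np.asarray(p)-O)*1000
def to(p,yaw=None):
    "mm in tool axes to world point p; turn to tool-down with tool-y at world yaw"
    o=arm.observe();r=R.from_quat(o['ee_rot'])
    print('t',round(o['clock'],2),'pos',o['position'].round(4),'mk',inmk(o['position']).round(1),'F',o['force'].round(1),'w',round(o['width'],4),'q6',o['qpos'][5].round(2))
    print(' shift',(r.inv().apply(np.asarray(p)-o['position'])*1000).round(1),end=' ')
    if yaw is not None:
        y=np.array([np.cos(yaw),np.sin(yaw),0]);z=np.array([0,0,-1.]);t=R.from_matrix(np.stack([np.cross(y,z),y,z],1))
        print('turn',(r.inv()*t).as_rotvec().round(3),'shift after turn',(t.inv().apply(np.asarray(p)-o['position'])*1000).round(1),end='')
    print()
E
python3 -m crank '[0,0,-20,0,0,0.16,1, 0,0,-20,0,0,0.16,1, 0,0,-10,0,0,0.16,1, 0,0,0,0,0,0.16,1, 0,0,0,0,0,0.16,1, 0,0,0,0,0,0.16,1, 0,0,0,0,0,0.16,1, 0,0,0,0,0,0.14,1]' 20
python3 -c "
from h import *
to(mk(-123,0,180),0.017)"
```

```text
clock: 1.1
position: [0.1578, 0.5255, 0.2537]
ee_rot: [0.715, 0.699, -0.003, 0.001]
force: [-0.7, 0.1, 0.3]
width: 0.0174
t 1.1 pos [0.1578 0.5255 0.2537] mk [360.6 326.2 253.7] F [-0.7  0.1  0.3] w 0.0174 q6 1.23
 shift [-470.1  344.8   76. ] turn [-0.002  0.007 -0.038] shift after turn [-483.5  326.3   73.7]
```

```bash
python3 -m crank '[-50,36,0,0,0,-0.038,1, -50,36,0,0,0,0,1, -50,36,0,0,0,0,1, -50,36,0,0,0,0,1, -50,36,0,0,0,0,1, -50,36,0,0,0,0,1, -50,36,0,0,0,0,1, -50,36,0,0,0,0,1]'
python3 -c "
from h import *
to(mk(-123,0,180),0.017)"
```

```text
clock: 2.1
position: [0.4521, 0.1222, 0.2539]
ee_rot: [0.7, 0.714, -0.005, 0.002]
force: [0.2, 0.9, 0.1]
width: 0.0006
t 2.1 pos [0.4521 0.1222 0.2539] mk [-47.7  38.8 253.9] F [0.2 0.9 0.1] w 0.0006 q6 0.17
 shift [-74.7  38.8  74.4] turn [-0.004  0.009  0.003] shift after turn [-75.3  38.8  73.9]
```

```bash
python3 -m crank '[-40,20,0,0,0.009,0,1, -33,18,20,0,0,0,1, 0,0,30,0,0,0,1, 0,0,30,0,0,0,1, 0,0,0,0,0,0,1]'
python3 -c "
from h import *
to(mk(-123,0,123),0.017)"
```

```text
clock: 2.72
position: [0.4932, 0.0432, 0.1707]
ee_rot: [0.702, 0.712, -0.002, -0.002]
force: [-0.2, -0.4, 1.1]
width: 0.0006
t 2.73 pos [0.4932 0.0432 0.1707] mk [-127.5   -1.   170.7] F [-0.2 -0.4  1.1] w 0.0006 q6 -0.0
 shift [ 4.5 -0.7 47.7] turn [-0.006 -0.    -0.003] shift after turn [ 4.5 -1.  47.7]
```

```bash
python3 -m crank '[3.5,0,25,0,0,0,1, 0,0,18,0,0,0,1, 0,0,5,0,0,0,1, 0,0,3,0,0,0,1, 0,0,3,0,0,0,1, 0,0,2,0,0,0,1, 0,0,0,0,0,0,1]'
python3 -c "
from h import *
to(mk(-124,0,118),0.017)
im,W=shot('side','s2.png')"
```

```text
clock: 3.6
position: [0.4955, 0.0473, 0.1214]
ee_rot: [0.702, 0.712, 0.0, 0.0]
force: [-0.6, -0.7, 0.9]
width: 0.0005
t 3.6 pos [0.4955 0.0473 0.1214] mk [-123.3   -3.3  121.4] F [-0.6 -0.7  0.9] w 0.0005 q6 0.01
 shift [-0.7 -3.3  3.4] turn [ 0.001  0.    -0.002] shift after turn [-0.7 -3.3  3.4]
```

View pics/s2.png

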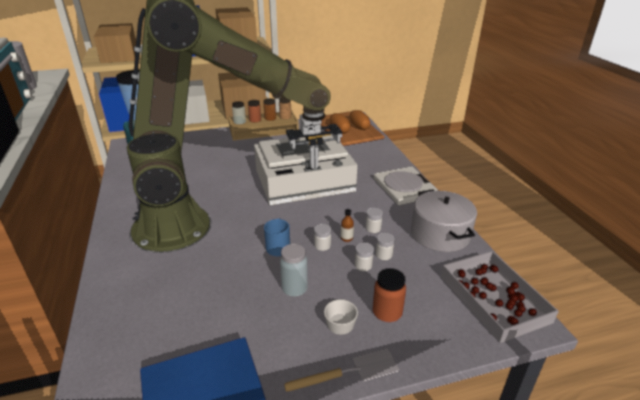

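The side view shows the fingers on the key at about (315,160), with the lid still shut. I'll press further.

```bash
python3 -m crank '[0,-2,3,0,0,0,1, 0,0,2,0,0,0,1, 0,0,2,0,0,0,1]'; python3 -m crank '[0,0,2,0,0,0,1, 0,0,2,0,0,0,1, 0,0,0,0,0,0,1]'
python3 -c "
from h import *
im,W=shot('top')
P=W[130:250,170:300].reshape(-1,3);P=P[(abs(P[:,0]-.41)<.04)]
m=np.array([inmk(p) for p in P]);m=m[(m[:,0]>-90)&(m[:,0]<90)];print(np.nanmedian(m[:,2]),np.nanmax(m[:,2]))"
```

```text
clock: 4.03
position: [0.4945, 0.0473, 0.1168]
ee_rot: [0.702, 0.712, 0.002, 0.002]
force: [-14.2, -0.4, 35.8]
width: 0.0
clock: 4.4
position: [0.4943, 0.0473, 0.1175]
ee_rot: [0.702, 0.712, 0.002, 0.002]
force: [-0.5, -0.3, 3.0]
width: 0.0002
225.87281779802115 512.2405744186325
```

```bash
python3 -m crank '[-10,0,-20,0,0,0,1, -20,0,-40,0,0,0,1, -20,0,-50,0,0,0,1, 0,0,-40,0,0,0,1, 0,0,0,0,0,0,1]'
python3 -c "
from h import *
to(mk(-75,0,240),0.017)
im,W=shot('side','s3.png')"
```

```text
clock: 5.08
position: [0.4931, -0.004, 0.2701]
ee_rot: [0.702, 0.713, 0.0, 0.0]
force: [0.5, -0.4, -0.8]
width: 0.0004
t 5.08 pos [ 0.4931 -0.004   0.2701] mk [-174.7    0.   270.1] F [ 0.5 -0.4 -0.8] w 0.0004 q6 -0.1
 shift [99.7 -0.1 30.1] turn [ 0.001  0.    -0.001] shift after turn [99.7  0.  30.1]
```

View pics/s3.png

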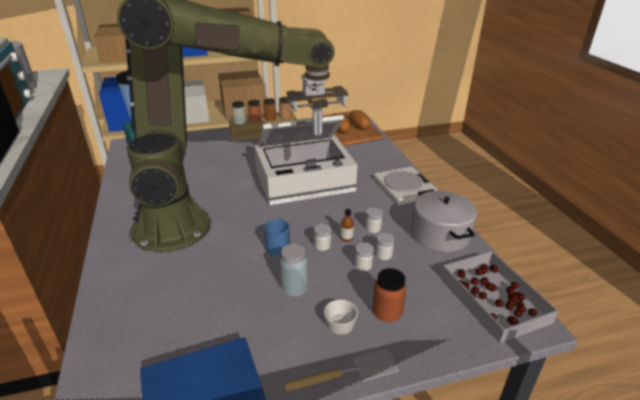

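The side view shows the lid popped half open, with its upper edge near (300,125). Next I'll bring the fingers in front of the lip.

```bash
python3 -m crank '[35,0,25,0,0,0,1, 35,0,15,0,0,0,1, 30,0,5,0,0,0,1, 10,0,0,0,0,0,1, 5,0,0,0,0,0,1, 0,0,0,0,0,0,1]'
python3 -c "
from h import *
to(mk(-45,0,235),0.017)"
```

```text
clock: 5.88
position: [0.4878, 0.1132, 0.2145]
ee_rot: [0.702, 0.712, -0.005, -0.004]
force: [-0.5, 0.3, 0.5]
width: 0.0006
t 5.88 pos [0.4878 0.1132 0.2145] mk [-57.3   3.3 214.5] F [-0.5  0.3  0.5] w 0.0006 q6 0.14
 shift [ 12.3   3.  -20.6] turn [-0.013  0.001 -0.002] shift after turn [ 12.3   3.3 -20.5]
```

```bash
python3 -m crank '[4,3,-15,0,0,0,1, 8,0,-12,0,0,0,1, 10,0,-8,0,0,0,1, 10,0,-8,0,0,0,1, 10,0,-7,0,0,0,1, 10,0,-6,0,0,0,1, 10,0,-5,0,0,0,1, 0,0,0,0,0,0,1]'
python3 -c "
from h import *
to(mk(54,0,288),0.017)"
```

```text
clock: 6.88
position: [0.4912, 0.1788, 0.2807]
ee_rot: [0.702, 0.712, -0.005, -0.004]
force: [0.1, -0.4, -0.9]
width: 0.0005
t 6.88 pos [0.4912 0.1788 0.2807] mk [  8.2  -1.2 280.7] F [ 0.1 -0.4 -0.9] w 0.0005 q6 0.26
 shift [45.8 -1.5 -7.4] turn [-0.012  0.002 -0.003] shift after turn [45.8 -1.2 -7.3]
```

```bash
cat >> h.py <<'E'
def lid(ys=(80,140)):
    im,W=shot('top');P=W[100:280,100:300].reshape(-1,3);P=P[np.isfinite(P[:,0])]
    m=((P-O)@RM)*1000
    for s in(-1,1):
        q=m[(s*m[:,1]>ys[0])&(s*m[:,1]<ys[1])&(m[:,2]>140)&(m[:,2]<330)&(m[:,0]>-130)&(m[:,0]<190)]
        if len(q)>5:
            i=q[:,2].argmax();k=q[:,0].argmin()
            print('lid side',s,len(q),'highest',q[i].round(),'frontmost',q[k].round(),'angle of highest',np.arctan2(q[i,2]-117,95-q[i,0]).round(2),'front',np.arctan2(q[k,2]-117,95-q[k,0]).round(2))
E
python3 -c "
from h import *
lid()"
```

```text
lid side -1 38 highest [  35. -140.  289.] frontmost [  23. -131.  278.] angle of highest 1.24 front 1.15
```

Depth puts the lid at about 1.15 rad, in line with the fingertip, so I'll keep pushing.

```bash
python3 -m crank '[10,0,2,0,0,0,1, 12,0,0,0,0,0,1, 12,0,0,0,0,0,1, 12,0,0,0,0,0,1, 12,0,0,0,0,0,1, 12,0,0,0,0,0,1, 8,0,0,0,0,0,1, 0,0,0,0,0,0,1]'
python3 -c "
from h import *
to(mk(90,0,285),0.017);lid()"
```

```text
clock: 7.92
position: [0.4898, 0.2622, 0.2773]
ee_rot: [0.702, 0.712, -0.005, -0.004]
force: [1.1, 0.8, 0.5]
width: 0.0007
t 7.92 pos [0.4898 0.2622 0.2773] mk [ 91.6  -1.3 277.3] F [1.1 0.8 0.5] w 0.0007 q6 0.41
 shift [-1.6 -1.4 -7.7] turn [-0.013  0.002 -0.003] shift after turn [-1.6 -1.3 -7.7]
lid side -1 519 highest [ 121. -133.  299.] frontmost [  94. -102.  143.] angle of highest 1.72 front 1.54
lid side 1 266 highest [106.  82. 246.] frontmost [ 63. 137. 144.] angle of highest 1.66 front 0.69
```

```bash
python3 -m crank '[6,0,0,0,0,0,1, 6,0,0,0,0,0,1, 6,0,0,0,0,0,1, 6,0,0,0,0,0,1, 6,0,0,0,0,0,1, 6,0,0,0,0,0,1, 0,0,0,0,0,0,1, 0,0,0,0,0,0,1]'
python3 -c "
from h import *
to(mk(90,0,285),0.017);lid()"
```

```text
clock: 8.98
position: [0.4897, 0.2949, 0.2775]
ee_rot: [0.704, 0.71, -0.01, -0.001]
force: [-0.8, -1.4, 0.7]
width: 0.0007
t 8.97 pos [0.4897 0.2949 0.2775] mk [124.3  -1.7 277.5] F [-0.8 -1.4  0.7] w 0.0007 q6 0.47
 shift [-34.4  -1.6  -7. ] turn [-0.015  0.013 -0.008] shift after turn [-34.3  -1.7  -7.5]
lid side -1 769 highest [ 136. -124.  296.] frontmost [  97. -118.  142.] angle of highest 1.8 front 1.66
lid side 1 528 highest [129.  87. 275.] frontmost [ 62. 134. 144.] angle of highest 1.78 front 0.69
```

The lid is on its stop. Now I'll back off, turn the jaws to lie along world y, and open them.

```bash
python3 -m crank '[-30,0,-5,0.015,0,0,1, -50,0,0,0,0,0,1, -60,0,0,0,0,0,1, -60,0,0,0,0,0,1, -60,0,0,0,0,0,1, -60,0,0,0,0,0,1, -60,0,0,0,0,0.17,0, -30,0,0,0,0,0.17,-0.5]'
python3 -m crank '[0,0,0,0,0,0.17,-0.7, 0,0,0,0,0,0.17,-0.7, 0,0,0,0,0,0.17,-0.7, 0,0,0,0,0,0.17,-0.7, 0,0,0,0,0,0.17,-0.7, 0,0,0,0,0,0.17,-0.7, 0,0,0,0,0,0.17,-0.7, 0,0,0,0,0,0.05,-0.7]'
python3 -c "
from h import *
im,W=shot('top','t4.png')
for j in jars(W): print(*j)
lid()
to([.449,-.226,.15],-1.554)"
```

```text
clock: 10.02
position: [0.4897, -0.1226, 0.2873]
ee_rot: [0.815, 0.58, -0.014, -0.003]
force: [0.1, -0.6, 0.5]
width: 0.0172
clock: 11.02
position: [0.4913, -0.1234, 0.2872]
ee_rot: [1.0, -0.025, -0.012, 0.005]
force: [-0.0, -0.3, 0.3]
width: 0.0799
[ 0.6378 -0.1882  0.0659] [0.04  0.042 0.009] [342. 137.] 62
[ 0.6152 -0.3179  0.0639] [0.051 0.05  0.017] [381. 146.] 208
[ 0.5387 -0.3467  0.0645] [0.049 0.052 0.014] [391. 170.] 208
[ 0.4485 -0.2256  0.0641] [0.048 0.051 0.017] [354. 198.] 206
[ 0.0627 -0.6603  0.0624] [0.241 0.192 0.015] [497. 319.] 4094
lid side -1 855 highest [ 141. -111.  295.] frontmost [  97. -115.  143.] angle of highest 1.82 front 1.65
lid side 1 918 highest [141. 120. 294.] frontmost [ 63. 134. 141.] angle of highest 1.82 front 0.65
t 11.12 pos [ 0.4913 -0.1234  0.2872] mk [-294.     3.8  287.2] F [-0.1 -0.2  0.3] w 0.0799 q6 1.31
 shift [-34.2 103.  139.2] turn [ 0.01   0.024 -0.063] shift after turn [-44.  101.9 137.2]
```

The lid holds at about 1.8 rad. I'll take the jar at (0.449, -0.226) first.

```bash
python3 -m crank '[-14,34,35,0.01,0.024,-0.063,-0.7, -15,34,35,0,0,0,-0.7, -15,34,35,0,0,0,-0.7, 0,0,0,0,0,0,-0.7, 0,0,0,0,0,0,-0.7]'
python3 -c "
from h import *
to([.449,-.226,.03],-1.554)"
```

```text
clock: 11.75
position: [0.447, -0.2273, 0.1812]
ee_rot: [1.0, 0.014, 0.003, 0.0]
force: [-0.4, 0.7, -0.5]
width: 0.0799
t 11.75 pos [ 0.447  -0.2273  0.1812] mk [-397.1   49.9  181.2] F [-0.4  0.7 -0.5] w 0.0799 q6 1.0
 shift [  1.3  -1.3 151.2] turn [ 0.    -0.005  0.011] shift after turn [  2.1  -1.3 151.2]
```

```bash
python3 -m crank '[2,-1,40,0,0,0.01,-0.7, 0,0,40,0,0,0,-0.7, 0,0,40,0,0,0,-0.7, 0,0,15,0,0,0,-0.7, 0,0,8,0,0,0,-0.7, 0,0,0,0,0,0,-0.7]'
python3 -c "
from h import *
to([.449,-.226,.03],-1.554)"
```

```text
clock: 12.5
position: [0.4569, -0.2246, 0.042]
ee_rot: [1.0, 0.013, 0.008, 0.003]
force: [-0.4, 0.4, 0.4]
width: 0.0796
t 12.5 pos [ 0.4569 -0.2246  0.042 ] mk [-394.6   39.9   42. ] F [-0.4  0.4  0.4] w 0.0796 q6 1.01
 shift [-8.1  1.1 11.9] turn [ 0.007 -0.017  0.009] shift after turn [-7.9  1.3 12. ]
```

```bash
python3 -m crank '[-8,1,8,0,-0.017,0,-0.7, 0,0,5,0,0,0,-0.7, 0,0,0,0,0,0,-0.7]'
python3 -c "
from h import *
to([.449,-.226,.03],-1.554)"
```

```text
clock: 12.88
position: [0.4495, -0.2266, 0.0301]
ee_rot: [1.0, 0.013, 0.001, 0.004]
force: [0.6, -0.8, -0.9]
width: 0.0798
t 12.88 pos [ 0.4495 -0.2266  0.0301] mk [-396.4   47.4   30.1] F [ 0.6 -0.8 -0.9] w 0.0798 q6 1.01
 shift [-0.5 -0.6  0.1] turn [ 0.009 -0.002  0.009] shift after turn [-0.5 -0.6  0.1]
```

Close, lift, then move to slot mk(2, 90).

```bash
python3 -m crank '[0,0,0,0,0,0,1, 0,0,0,0,0,0,1, 0,0,0,0,0,0,1, 0,0,0,0,0,0,1, 0,0,-25,0,0,0,1, 0,0,-50,0,0,0,1, 0,0,-60,0,0,0,1, 0,0,-30,0,0,0,1]' 20
python3 -c "
from h import *
to(mk(2,90,.225*1000),-1.554)"
```

```text
clock: 13.88
position: [0.448, -0.2245, 0.1976]
ee_rot: [1.0, 0.013, -0.002, 0.003]
force: [0.3, 0.3, -1.9]
width: 0.0516
t 13.88 pos [ 0.448  -0.2245  0.1976] mk [-394.3   48.9  197.6] F [ 0.3  0.3 -1.9] w 0.0516 q6 1.01
 shift [ -37.6 -396.5  -29.4] turn [0.005 0.003 0.009] shift after turn [ -41.2 -396.3  -27.4]
```

```bash
python3 -m crank '[-4,-45,-15,0,0,0.009,1, -5,-55,-12,0,0,0,1, -5,-55,0,0,0,0,1, -5,-55,0,0,0,0,1, -5,-55,0,0,0,0,1, -5,-55,0,0,0,0,1, -5,-40,0,0,0,0,1, 0,-20,0,0,0,0,1]'
python3 -c "
from h import *
to(mk(2,90,.225*1000),-1.554)"
```

```text
clock: 14.88
position: [0.4054, 0.1651, 0.225]
ee_rot: [1.0, 0.007, 0.001, 0.003]
force: [0.3, -0.2, -2.1]
width: 0.0514
t 14.88 pos [0.4054 0.1651 0.225 ] mk [ -4.   84.7 225. ] F [ 0.3 -0.2 -2.1] w 0.0514 q6 1.87
 shift [-5.3 -6.  -0.1] turn [ 0.007 -0.001 -0.003] shift after turn [-5.3 -6.  -0. ]
```

```bash
python3 -m crank '[-5,-5,25,0,0,0,1, 0,0,40,0,0,0,1, 0,0,40,0,0,0,1, 0,0,25,0,0,0,1, 0,0,0,0,0,0,1]'
python3 -c "
from h import *
to(mk(2,90,56),-1.554)"
```

```text
clock: 15.5
position: [0.3996, 0.1711, 0.0913]
ee_rot: [1.0, 0.009, 0.001, 0.003]
force: [0.4, 0.1, -0.8]
width: 0.0518
t 15.5 pos [0.3996 0.1711 0.0913] mk [ 2.  90.5 91.3] F [ 0.4  0.1 -0.8] w 0.0518 q6 1.88
 shift [ 0.4 -0.2 35.3] turn [ 0.007 -0.002  0.   ] shift after turn [ 0.5  0.  35.3]
```

```bash
python3 -m crank '[0,0,20,0,0,0,1, 0,0,10,0,0,0,1, 0,0,4,0,0,0,1, 0,0,2,0,0,0,1, 0,0,0,0,0,0,1]'
python3 -c "
from h import *
to(mk(2,90,55),-1.554)"
```

```text
clock: 16.12
position: [0.402, 0.1716, 0.0585]
ee_rot: [1.0, 0.009, 0.004, 0.003]
force: [0.2, 0.5, -1.2]
width: 0.0514
t 16.12 pos [0.402  0.1716 0.0585] mk [ 2.5 88.1 58.5] F [ 0.2  0.5 -1.2] w 0.0514 q6 1.88
 shift [-1.9  0.5  3.5] turn [ 0.005 -0.007  0.   ] shift after turn [-1.9  0.5  3.5]
```

```bash
python3 -m crank '[0,0,2,0,0,0,1, 0,0,1.5,0,0,0,1, 0,0,1,0,0,0,1]'; python3 -m crank '[0,0,0,0,0,0,-0.5, 0,0,0,0,0,0,-0.5, 0,0,0,0,0,0,-0.5, 0,0,-10,0,0,0,-0.5, 0,0,-40,0,0,0,-0.5, 0,0,-50,0,0,0,-0.5, 0,0,-50,0,0,0,-0.5, 0,0,-15,0,0,0,-0.5]'
python3 -c "
from h import *
to([.539,-.346,.17],-1.554)"
```

```text
clock: 16.5
position: [0.4028, 0.1718, 0.0554]
ee_rot: [1.0, 0.009, 0.005, 0.002]
force: [-7.7, -3.1, 22.5]
width: 0.0517
clock: 17.5
position: [0.4005, 0.1723, 0.2275]
ee_rot: [1.0, 0.009, 0.004, 0.002]
force: [0.3, -0.2, -1.2]
width: 0.0702
t 17.5 pos [0.4005 0.1723 0.2275] mk [  3.3  89.6 227.5] F [ 0.3 -0.2 -1.2] w 0.0702 q6 1.88
 shift [129.1 520.4  61.1] turn [ 0.005 -0.008  0.   ] shift after turn [129.8 520.6  57.5]
```

```bash
python3 -m crank '[12,50,0,0,-0.008,0,-0.7, 16,60,0,0,0,0,-0.7, 16,60,0,0,0,0,-0.7, 16,60,0,0,0,0,-0.7, 16,60,0,0,0,0,-0.7, 16,60,0,0,0,0,-0.7, 16,60,0,0,0,0,-0.7, 16,60,0,0,0,0,-0.7]'
python3 -c "
from h import *
im,W=shot('top','t5.png')
for j in jars(W): print(*j)
for j in jars(W+[0,-.5,0],(.08,.1)): print('well',inmk(j[0]+[0,.5,0]),*j)
to([.539,-.346,.12],-1.554)"
```

```text
clock: 18.5
position: [0.5343, -0.2984, 0.239]
ee_rot: [1.0, 0.012, 0.005, 0.002]
force: [0.4, 0.3, 0.1]
width: 0.0799
[ 0.6324 -0.1846  0.0639] [0.05  0.048 0.017] [340. 142.] 205
[ 0.0628 -0.6595  0.0625] [0.242 0.189 0.015] [497. 319.] 4093
well [13.38606756 -0.92908307 90.        ] [ 0.4908 -0.316   0.09  ] [0.26  0.147 0.02 ] [208. 173.] 189
well [-692.37702684  -33.66292782   90.3       ] [ 0.5356 -1.0211  0.0903] [0.077 0.059 0.019] [445. 171.] 124
well [ 0.90518632 87.99738995 89.4       ] [ 0.4021 -0.33    0.0894] [0.05  0.051 0.018] [227. 216.] 227
t 18.55 pos [ 0.5344 -0.3042  0.2375] mk [-475.5  -36.2  237.5] F [ 0.1 -5.3  0.6] w 0.08 q6 0.97
 shift [  2.6  41.2 117.8] turn [ 0.006 -0.009  0.004] shift after turn [  3.9  41.8 117.5]
```

View pics/t5.png

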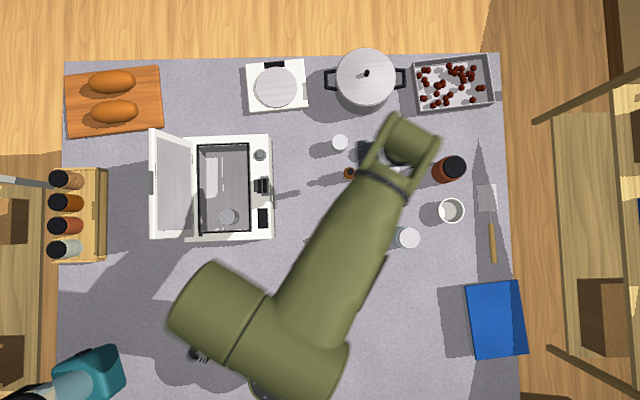

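The top view shows the lid open and the first jar standing in the well at about (227,216). The arm hides the next two jars, and jar (340,142) hasn't moved. Next is the jar at (0.539, -0.346).

```bash
python3 -m crank '[4,30,20,0,0,0,-0.7, 0,10,40,0,0,0,-0.7, 0,0,40,0,0,0,-0.7, 0,0,0,0,0,0,-0.7]'
python3 -c "
from h import *
to([.539,-.346,.03],-1.554)
im,W=shot('side','s6.png')
d=arm.calibration('side')
print([ (np.round(j[0],3),j[1]) for j in jars(W)])"
```

```text
clock: 19.05
position: [0.5399, -0.3482, 0.1371]
ee_rot: [1.0, 0.009, 0.005, 0.003]
force: [-0.1, 0.1, 0.7]
width: 0.0799
t 19.05 pos [ 0.5399 -0.3482  0.1371] mk [-519.6  -40.9  137.1] F [-0.1  0.1  0.7] w 0.0799 q6 0.92
 shift [ -1.9  -2.9 107. ] turn [ 0.006 -0.01   0.001] shift after turn [ -0.9  -2.2 107.1]
[(array([ 0.742, -0.279,  0.065]), array([0.015, 0.091, 0.02 ])), (array([ 0.001, -0.074,  0.065]), array([0.127, 0.047, 0.02 ])), (array([ 0.53 , -0.221,  0.065]), array([0.039, 0.034, 0.019])), (array([ 0.316, -0.18 ,  0.065]), array([0.063, 0.033, 0.02 ])), (array([ 0.312, -0.221,  0.065]), array([0.073, 0.05 , 0.02 ])), (array([ 0.614, -0.324,  0.062]), array([0.052, 0.052, 0.014])), (array([ 0.537, -0.35 ,  0.062]), array([0.05 , 0.053, 0.013])), (array([ 0.32 , -0.403,  0.065]), array([0.065, 0.038, 0.02 ])), (array([ 0.532, -0.55 ,  0.065]), array([0.076, 0.053, 0.02 ])), (array([ 0.061, -0.652,  0.062]), array([0.244, 0.167, 0.012]))]
```

```bash
python3 -m crank '[-2,-2,40,0,-0.01,0,-0.7, -1,0,35,0,0,0,-0.7, -1,0,12,0,0,0,-0.7, 0,0,5,0,0,0,-0.7, 0,0,0,0,0,0,-0.7]'
python3 -c "
from h import *
to([.539,-.346,.03],-1.554)"
```

```text
clock: 19.73
position: [0.5424, -0.3501, 0.0584]
ee_rot: [1.0, 0.01, 0.008, 0.009]
force: [0.4, 0.4, -0.0]
width: 0.0803
t 19.73 pos [ 0.5424 -0.3501  0.0584] mk [-521.5  -43.4   58.4] F [ 0.4  0.4 -0. ] w 0.0803 q6 0.93
 shift [-3.8 -4.7 28.2] turn [ 0.018 -0.015  0.002] shift after turn [-3.4 -4.2 28.4]
```

```bash
python3 -m crank '[-5,-4,8,0.018,-0.015,0,-0.7, 0,0,12,0,0,0,-0.7, 0,0,9,0,0,0,-0.7, 0,0,0,0,0,0,-0.7]'
python3 -c "
from h import *
to([.539,-.346,.03],-1.554)"
```

```text
clock: 20.23
position: [0.5377, -0.3464, 0.029]
ee_rot: [1.0, 0.01, 0.0, -0.0]
force: [0.1, 0.0, 0.2]
width: 0.0799
t 20.23 pos [ 0.5377 -0.3464  0.029 ] mk [-517.8  -38.8   29. ] F [0.1 0.  0.2] w 0.0799 q6 0.92
 shift [ 1.3 -0.4 -1. ] turn [ 0.    -0.001  0.002] shift after turn [ 1.3 -0.4 -1. ]
```

```bash
python3 -m crank '[0,0,0,0,0,0,1, 0,0,0,0,0,0,1, 0,0,0,0,0,0,1, 0,0,0,0,0,0,1, 0,0,-25,0,0,0,1, 0,0,-50,0,0,0,1, 0,0,-60,0,0,0,1, 0,0,-60,0,0,0,1]' 20
python3 -c "
from h import *
to(mk(2,30,225),-1.554)"
```

```text
clock: 21.22
position: [0.5359, -0.3452, 0.2239]
ee_rot: [1.0, 0.01, -0.004, -0.003]
force: [0.3, 0.3, -1.5]
width: 0.0516
t 21.23 pos [ 0.5359 -0.3452  0.2239] mk [-516.5  -36.9  223.9] F [ 0.3  0.3 -1.5] w 0.0516 q6 0.92
 shift [ -65.9 -518.7    2.8] turn [-0.006  0.008  0.002] shift after turn [ -67.1 -518.5   -1.1]
```

```bash
python3 -m crank '[-4,-50,-4,0,0.008,0,1, -9,-60,0,0,0,0,1, -9,-60,0,0,0,0,1, -9,-60,0,0,0,0,1, -9,-60,0,0,0,0,1, -9,-60,0,0,0,0,1, -9,-60,0,0,0,0,1, -6,-50,0,0,0,0,1]'
python3 -c "
from h import *
to(mk(2,30,225),-1.554)"
```

```text
clock: 22.22
position: [0.4612, 0.1233, 0.2341]
ee_rot: [1.0, 0.007, 0.005, -0.001]
force: [0.4, -0.5, -2.3]
width: 0.0516
t 22.23 pos [0.4612 0.1233 0.2341] mk [-46.8  29.7 234.1] F [ 0.4 -0.5 -2.3] w 0.0516 q6 1.74
 shift [ -0.5 -48.8   9.2] turn [-0.002 -0.01  -0.003] shift after turn [ -0.3 -48.8   9.1]
```

```bash
python3 -m crank '[0,-25,0,0,-0.01,0,1, 0,-15,0,0,0,0,1, 0,-3,25,0,0,0,1, 0,0,40,0,0,0,1, 0,0,35,0,0,0,1, 0,0,15,0,0,0,1, 0,0,0,0,0,0,1]'
python3 -c "
from h import *
to(mk(2,30,56),-1.554)"
```

```text
clock: 23.1
position: [0.4606, 0.1696, 0.1173]
ee_rot: [1.0, 0.008, 0.001, -0.001]
force: [0.9, -0.7, -1.9]
width: 0.0516
t 23.1 pos [0.4606 0.1696 0.1173] mk [ -0.5  29.6 117.3] F [ 0.9 -0.7 -1.9] w 0.0516 q6 1.83
 shift [-0.6 -2.4 61.3] turn [-0.002 -0.003 -0.   ] shift after turn [-0.4 -2.5 61.3]
```

```bash
python3 -m crank '[0,-2,25,0,-0.003,0,1, 0,0,20,0,0,0,1, 0,0,8,0,0,0,1, 0,0,4,0,0,0,1, 0,0,0,0,0,0,1]'
python3 -c "
from h import *
to(mk(2,30,56),-1.554)"
```

```text
clock: 23.72
position: [0.4647, 0.1722, 0.0651]
ee_rot: [1.0, 0.008, 0.005, -0.002]
force: [-0.2, 0.7, -1.4]
width: 0.0515
t 23.73 pos [0.4647 0.1722 0.0651] mk [ 2.  25.4 65.1] F [-0.2  0.7 -1.4] w 0.0515 q6 1.83
 shift [-4.7  0.1  9.1] turn [-0.005 -0.009 -0.002] shift after turn [-4.6  0.   9.1]
```

```bash
python3 -m crank '[-4,0,4,0,-0.01,0,1, 0,0,4,0,0,0,1, 0,0,1.5,0,0,0,1, 0,0,0,0,0,0,1]'
python3 -c "
from h import *
to(mk(2,30,54),-1.554)"
```

```text
clock: 24.22
position: [0.4609, 0.1723, 0.0561]
ee_rot: [1.0, 0.008, 0.0, -0.003]
force: [-0.7, 0.1, -1.0]
width: 0.0518
t 24.23 pos [0.4609 0.1723 0.0561] mk [ 2.2 29.1 56.1] F [-0.7  0.1 -1. ] w 0.0518 q6 1.83
 shift [-0.9  0.2  2.1] turn [-0.005 -0.    -0.001] shift after turn [-0.9  0.2  2.1]
```

Release it (about 1 mm of drop), rise, then go to the jar at (0.615, -0.319).

```bash
python3 -m crank '[0,0,1.5,0,0,0,1, 0,0,0,0,0,0,-0.5, 0,0,0,0,0,0,-0.5, 0,0,0,0,0,0,-0.5, 0,0,-15,0,0,0,-0.5, 0,0,-50,0,0,0,-0.5, 0,0,-60,0,0,0,-0.5, 0,0,-45,0,0,0,-0.5]'
python3 -c "
from h import *
to([.615,-.319,.2],-1.554)"
```

```text
clock: 25.22
position: [0.4597, 0.1711, 0.2306]
ee_rot: [1.0, 0.008, -0.001, -0.002]
force: [0.6, 0.6, 0.5]
width: 0.0702
t 25.23 pos [0.4597 0.1711 0.2306] mk [  1.   30.3 230.6] F [0.6 0.6 0.5] w 0.0702 q6 1.83
 shift [147.8 492.5  28. ] turn [-0.004  0.003 -0.001] shift after turn [147.  492.6  30.6]
```

```bash
python3 -m crank '[16,50,0,0,0.003,0,-0.7, 19,60,0,0,0,0,-0.7, 19,60,0,0,0,0,-0.7, 19,60,0,0,0,0,-0.7, 19,60,0,0,0,0,-0.7, 18,60,0,0,0,0,-0.7, 18,60,0,0,0,0,-0.7, 18,55,0,0,0,0,-0.7]'
python3 -c "
from h import *
im,W=shot('side')
print([ (np.round(j[0],3),j[1]) for j in jars(W)][:8])
im,W=shot('top')
for j in jars(W): print(*j)
for j in jars(W+[0,-.5,0],(.08,.1)): print('well',inmk(j[0]+[0,.5,0]),*j)
to([.615,-.319,.12],-1.554)"
```

```text
clock: 26.22
position: [0.6148, -0.2923, 0.2454]
ee_rot: [1.0, 0.011, 0.009, -0.002]
force: [1.0, 0.7, 1.3]
width: 0.0801
[(array([ 0.631, -0.187,  0.062]), array([0.048, 0.055, 0.013])), (array([ 0.742, -0.281,  0.065]), array([0.017, 0.089, 0.019])), (array([-0.001, -0.075,  0.065]), array([0.13 , 0.048, 0.02 ])), (array([ 0.53 , -0.225,  0.065]), array([0.037, 0.029, 0.02 ])), (array([ 0.316, -0.182,  0.065]), array([0.063, 0.035, 0.02 ])), (array([ 0.312, -0.222,  0.065]), array([0.073, 0.049, 0.02 ])), (array([ 0.614, -0.322,  0.062]), array([0.052, 0.052, 0.014])), (array([ 0.32 , -0.404,  0.065]), array([0.065, 0.036, 0.02 ]))]
[ 0.6327 -0.1845  0.0637] [0.051 0.048 0.016] [340. 142.] 206
[ 0.0626 -0.6598  0.0623] [0.243 0.191 0.014] [497. 319.] 4095
well [33.89333098 -0.67979038 90.        ] [ 0.4902 -0.2955  0.09  ] [0.259 0.106 0.02 ] [205. 177.] 164
well [-692.57699758  -33.65950714   90.3       ] [ 0.5356 -1.0213  0.0903] [0.076 0.06  0.019] [445. 171.] 125
well [ 1.09420028 28.88551065 89.8       ] [ 0.4612 -0.3288  0.0898] [0.05  0.048 0.016] [227. 197.] 227
well [ 1.90332971 87.88030118 88.9       ] [ 0.4022 -0.329   0.0889] [0.05  0.05  0.014] [227. 216.] 231
t 26.32 pos [ 0.6144 -0.2951  0.2432] mk [-467.7 -116.3  243.2] F [-0.1 -0.  -1.5] w 0.0801 q6 1.05
 shift [ -1.8  24.4 123. ] turn [-0.004 -0.016  0.001] shift after turn [  0.2  23.9 123.2]
```

Two jars are now standing in the well. Descending on the third.

```bash
python3 -m crank '[-1,20,20,0,-0.016,0,-0.7, -2,4,40,0,-0.004,0,-0.7, -2,0,45,0,-0.004,0,-0.7, -2,0,25,0,-0.004,0,-0.7, 0,0,0,0,0,0,-0.7]'
python3 -c "
from h import *
to([.615,-.320,.03],-1.554)"
```

```text
clock: 26.95
position: [0.6078, -0.3181, 0.1155]
ee_rot: [1.0, 0.009, -0.004, -0.001]
force: [-0.5, -0.5, -0.2]
width: 0.08
t 26.95 pos [ 0.6078 -0.3181  0.1155] mk [-490.6 -109.3  115.5] F [-0.5 -0.5 -0.2] w 0.08 q6 1.02
 shift [ 7.9  2.3 85.4] turn [-0.002  0.009  0.001] shift after turn [ 7.2  2.  85.5]
```

```bash
python3 -m crank '[7,2,25,0,0.009,0,-0.7, 0,0,30,0,0,0,-0.7, 0,0,15,0,0,0,-0.7, 0,0,8,0,0,0,-0.7, 0,0,0,0,0,0,-0.7]'
python3 -c "
from h import *
to([.615,-.320,.03],-1.554)"
```

```text
clock: 27.58
position: [0.6187, -0.3203, 0.046]
ee_rot: [1.0, 0.01, 0.005, 0.002]
force: [0.4, -0.4, 0.4]
width: 0.08
t 27.57 pos [ 0.6187 -0.3203  0.046 ] mk [-493.  -120.1   46. ] F [ 0.4 -0.4  0.4] w 0.08 q6 1.02
 shift [-3.8 -0.4 16. ] turn [ 0.003 -0.011  0.003] shift after turn [-3.7 -0.3 16. ]
```

```bash
python3 -m crank '[-4,0,9,0,-0.01,0,-0.7, 0,0,8,0,0,0,-0.7, 0,0,0,0,0,0,-0.7, 0,0,0,0,0,0,1, 0,0,0,0,0,0,1, 0,0,0,0,0,0,1, 0,0,0,0,0,0,1]' 20
python3 -c "
from h import *
to([.615,-.320,.03],-1.554)"
python3 -m crank '[0,0,-25,0,0,0,1, 0,0,-50,0,0,0,1, 0,0,-60,0,0,0,1, 0,0,-60,0,0,0,1]'
python3 -c "
from h import *
to(mk(2,-30,230),-1.554)"
```

```text
clock: 28.45
position: [0.6153, -0.3208, 0.0301]
ee_rot: [1.0, 0.01, 0.001, 0.002]
force: [1.1, 0.3, -1.2]
width: 0.0516
t 28.45 pos [ 0.6153 -0.3208  0.0301] mk [-493.5 -116.8   30.1] F [ 1.1  0.3 -1.2] w 0.0516 q6 1.02
 shift [-0.3 -0.8  0.1] turn [ 0.005 -0.002  0.003] shift after turn [-0.3 -0.8  0.1]
clock: 28.95
position: [0.6129, -0.3189, 0.2237]
ee_rot: [1.0, 0.01, -0.004, -0.001]
force: [-0.2, 0.2, -1.8]
width: 0.0518
t 28.95 pos [ 0.6129 -0.3189  0.2237] mk [-491.6 -114.4  223.7] F [-0.2  0.2 -1.8] w 0.0518 q6 1.02
 shift [ -83.4 -493.7   -4.9] turn [-0.001  0.008  0.003] shift after turn [ -84.6 -493.5   -6.3]
```

```bash
python3 -m crank '[-8,-50,-5,0,0.008,0,1, -11,-60,0,0,0,0,1, -11,-60,0,0,0,0,1, -11,-60,0,0,0,0,1, -11,-60,0,0,0,0,1, -11,-60,0,0,0,0,1, -11,-60,0,0,0,0,1, -7,-40,0,0,0,0,1]'
python3 -c "
from h import *
to(mk(2,-30,230),-1.554)"
```

```text
clock: 29.95
position: [0.5214, 0.138, 0.2327]
ee_rot: [1.0, 0.007, 0.005, 0.002]
force: [1.0, -0.4, -1.5]
width: 0.0519
t 29.95 pos [0.5214 0.138  0.2327] mk [-33.1 -30.7 232.7] F [ 1.  -0.4 -1.5] w 0.0519 q6 1.75
 shift [ -0.9 -35.1   2.6] turn [ 0.003 -0.009 -0.002] shift after turn [ -0.8 -35.1   2.7]
```

```bash
python3 -m crank '[-1,-20,0,0,-0.01,0,1, 0,-13,0,0,0,0,1, 0,-2,30,0,-0.003,0,1, 0,0,40,0,-0.003,0,1, 0,0,40,0,-0.003,0,1, 0,0,25,0,0,0,1, 0,0,0,0,0,0,1]'
python3 -c "
from h import *
to(mk(2,-30,56),-1.554)"
```

```text
clock: 30.82
position: [0.5191, 0.175, 0.0942]
ee_rot: [1.0, 0.008, -0.004, 0.002]
force: [1.0, -0.5, -1.5]
width: 0.052
t 30.82 pos [0.5191 0.175  0.0942] mk [  3.9 -29.1  94.2] F [ 1.  -0.5 -1.5] w 0.052 q6 1.81
 shift [ 1.2  1.8 38.2] turn [ 0.003  0.008 -0.   ] shift after turn [ 0.9  1.9 38.2]
```

```bash
python3 -m crank '[1,1.5,20,0,0.006,0,1, 0,0,10,0,0,0,1, 0,0,5,0,0,0,1, 0,0,2,0,0,0,1, 0,0,0,0,0,0,1]'
python3 -c "
from h import *
to(mk(2,-30,55.5),-1.554)"
```

```text
clock: 31.45
position: [0.5228, 0.1734, 0.0611]
ee_rot: [1.0, 0.008, 0.002, 0.001]
force: [0.2, 0.2, -1.3]
width: 0.0517
t 31.45 pos [0.5228 0.1734 0.0611] mk [  2.3 -32.7  61.1] F [ 0.2  0.2 -1.3] w 0.0517 q6 1.81
 shift [-2.8  0.3  5.6] turn [ 0.002 -0.005 -0.002] shift after turn [-2.7  0.3  5.6]
```

```bash
python3 -m crank '[-2.5,0,3,0,-0.005,0,1, 0,0,2,0,0,0,1, 0,0,1,0,0,0,1, 0,0,0,0,0,0,1]'
python3 -m crank '[0,0,0,0,0,0,-0.5, 0,0,0,0,0,0,-0.5, 0,0,0,0,0,0,-0.5, 0,0,-15,0,0,0,-0.5, 0,0,-50,0,0,0,-0.5, 0,0,-60,0,0,0,-0.5, 0,0,-45,0,0,0,-0.5]'
python3 -c "
from h import *
im,W=shot('top')
for j in jars(W): print(*j)
to([.632,-.185,.2],-1.554)"
```

```text
clock: 31.95
position: [0.5204, 0.1735, 0.0554]
ee_rot: [1.0, 0.008, 0.0, 0.001]
force: [0.3, 0.3, -1.4]
width: 0.0517
clock: 32.83
position: [0.5192, 0.1734, 0.2313]
ee_rot: [1.0, 0.008, -0.001, 0.001]
force: [0.1, -0.2, 0.1]
width: 0.0707
[ 0.633  -0.1846  0.0654] [0.05  0.048 0.014] [340. 142.] 204
[ 0.0633 -0.6592  0.0626] [0.241 0.188 0.015] [497. 319.] 4088
t 32.88 pos [0.5208 0.1739 0.2373] mk [  2.8 -30.7 237.3] F [0.5 1.1 5.3] w 0.0705 q6 1.81
 shift [105.5 360.5  37.9] turn [ 0.    -0.005 -0.001] shift after turn [105.2 360.7  37.3]
```

Now the last jar at (0.632, -0.185).

```bash
python3 -m crank '[15,45,0,0,-0.005,0,-0.7, 18,60,0,0,0,0,-0.7, 18,60,0,0,0,0,-0.7, 18,60,0,0,0,0,-0.7, 18,60,0,0,0,0,-0.7, 14,45,0,0,0,0,-0.7, 4,15,0,0,0,0,-0.7, 0,0,0,0,0,0,-0.7]'
python3 -c "
from h import *
to([.632,-.186,.12],-1.554)
im,W=shot('side')
print([ (np.round(j[0],3),j[1]) for j in jars(W)][:2])"
```

```text
clock: 33.88
position: [0.6327, -0.1744, 0.2469]
ee_rot: [1.0, 0.009, 0.005, -0.0]
force: [0.2, 0.6, 0.5]
width: 0.0799
t 33.88 pos [ 0.6327 -0.1744  0.2469] mk [-347.4 -136.7  246.9] F [0.2 0.6 0.5] w 0.0799 q6 1.23
 shift [ -2.3  11.6 126.8] turn [-0.    -0.011  0.001] shift after turn [ -0.9  11.6 126.9]
[(array([ 0.632, -0.192,  0.062]), array([0.051, 0.048, 0.014])), (array([ 0.742, -0.278,  0.065]), array([0.015, 0.098, 0.02 ]))]
```

```bash
python3 -m crank '[-1,11,20,0,-0.01,0,-0.7, 0,0,40,0,-0.003,0,-0.7, -1,0,45,0,-0.003,0,-0.7, -1,0,25,0,-0.003,0,-0.7, 0,0,0,0,0,0,-0.7]'
python3 -c "
from h import *
to([.632,-.186,.03],-1.554)"
```

```text
clock: 34.55
position: [0.628, -0.1803, 0.1097]
ee_rot: [1.0, 0.013, -0.006, -0.0]
force: [0.7, 0.3, 0.3]
width: 0.08
t 34.55 pos [ 0.628  -0.1803  0.1097] mk [-353.2 -131.9  109.7] F [0.7 0.3 0.3] w 0.08 q6 1.21
 shift [ 4.8  5.9 79.6] turn [-0.001  0.012  0.009] shift after turn [ 3.9  5.8 79.7]
```

```bash
python3 -m crank '[4,5,25,0,0.01,0.009,-0.7, 0,0,30,0,0,0,-0.7, 0,0,12,0,0,0,-0.7, 0,0,5,0,0,0,-0.7, 0,0,0,0,0,0,-0.7]'
python3 -c "
from h import *
to([.632,-.186,.03],-1.554)"
```

```text
clock: 35.17
position: [0.634, -0.1843, 0.041]
ee_rot: [1.0, 0.01, 0.002, 0.001]
force: [0.2, 0.2, 0.0]
width: 0.0796
t 35.17 pos [ 0.634  -0.1843  0.041 ] mk [-357.3 -137.8   41. ] F [0.2 0.2 0. ] w 0.0796 q6 1.21
 shift [-2.1  1.6 11. ] turn [ 0.002 -0.004  0.002] shift after turn [-2.   1.7 11. ]
```

```bash
python3 -m crank '[-2,1,6,0,-0.004,0,-0.7, 0,0,5,0,0,0,-0.7, 0,0,0,0,0,0,-0.7, 0,0,0,0,0,0,1, 0,0,0,0,0,0,1, 0,0,0,0,0,0,1, 0,0,0,0,0,0,1]' 20
python3 -m crank '[0,0,-25,0,0,0,1, 0,0,-50,0,0,0,1, 0,0,-60,0,0,0,1, 0,0,-60,0,0,0,1]'
python3 -c "
from h import *
to(mk(2,-90,230),-1.554)"
```

```text
clock: 36.05
position: [0.6329, -0.1857, 0.0316]
ee_rot: [1.0, 0.01, 0.001, 0.001]
force: [0.0, -0.2, -0.7]
width: 0.0521
clock: 36.55
position: [0.6304, -0.1846, 0.2257]
ee_rot: [1.0, 0.01, -0.004, -0.001]
force: [1.0, -0.0, -0.7]
width: 0.0514
t 36.55 pos [ 0.6304 -0.1846  0.2257] mk [-357.5 -134.2  225.7] F [ 1.  -0.  -0.7] w 0.0514 q6 1.21
 shift [ -43.4 -359.6   -3.4] turn [-0.001  0.008  0.002] shift after turn [ -44.3 -359.5   -4.3]
```

```bash
python3 -m crank '[-5,-45,-5,0,0.008,0,1, -8,-60,0,0,0,0,1, -8,-60,0,0,0,0,1, -8,-60,0,0,0,0,1, -7,-60,0,0,0,0,1, -5,-45,0,0,0,0,1, -2,-15,0,0,0,0,1, 0,0,0,0,0,0,1]'
python3 -c "
from h import *
to(mk(2,-90,230),-1.554)"
```

```text
clock: 37.55
position: [0.5798, 0.1684, 0.2356]
ee_rot: [1.0, 0.009, 0.004, 0.001]
force: [0.5, -0.2, -1.1]
width: 0.0519
t 37.55 pos [0.5798 0.1684 0.2356] mk [ -3.8 -89.7 235.6] F [ 0.5 -0.2 -1.1] w 0.0519 q6 1.78
 shift [ 0.3 -5.8  5.6] turn [ 0.001 -0.008  0.001] shift after turn [ 0.3 -5.8  5.6]
```

```bash
python3 -m crank '[0,-6,20,0,-0.008,0,1, 0,0,40,0,-0.003,0,1, 0,0,40,0,-0.003,0,1, 0,0,30,0,0,0,1, 0,0,0,0,0,0,1]'
python3 -c "
from h import *
to(mk(2,-90,57),-1.554)"
```

```text
clock: 38.17
position: [0.5794, 0.1681, 0.0962]
ee_rot: [1.0, 0.005, -0.006, 0.001]
force: [0.0, -0.0, -0.5]
width: 0.0515
t 38.17 pos [0.5794 0.1681 0.0962] mk [ -4.  -89.2  96.2] F [ 0.  -0.  -0.5] w 0.0515 q6 1.78
 shift [ 1.2 -6.1 39.2] turn [ 0.003  0.012 -0.007] shift after turn [ 0.8 -6.  39.2]
```

```bash
python3 -m crank '[1,-5,18,0,0.008,0,1, 0,0,12,0,0,0,1, 0,0,5,0,0,0,1, 0,0,2,0,0,0,1, 0,0,0,0,0,0,1]'
python3 -c "
from h import *
to(mk(2,-90,57),-1.554)"
```

```text
clock: 38.8
position: [0.5823, 0.1711, 0.0613]
ee_rot: [1.0, 0.003, 0.0, 0.001]
force: [-0.0, 0.0, -0.9]
width: 0.0518
t 38.8 pos [0.5823 0.1711 0.0613] mk [ -1.  -92.2  61.3] F [-0.   0.  -0.9] w 0.0518 q6 1.79
 shift [-2.3 -3.   4.3] turn [ 0.002 -0.    -0.01 ] shift after turn [-2.2 -3.   4.3]
```

```bash
python3 -m crank '[-2,-2,3,0,0,0,1, 0,0,1.5,0,0,0,1, 0,0,1,0,0,0,1, 0,0,0,0,0,0,1]'
python3 -m crank '[0,0,0,0,0,0,-0.5, 0,0,0,0,0,0,-0.5, 0,0,0,0,0,0,-0.5, 0,0,-15,0,0,0,-0.5, 0,0,-50,0,0,0,-0.5, 0,0,-60,0,0,0,-0.5, 0,0,-45,0,0,0,-0.5]'
python3 -m crank '[0,50,-30,0,0,0,0.5, 0,60,-30,0,0,0,1, 0,60,-30,0,0,0,1, 0,50,-20,0,0,0,1, 0,0,0,0,0,0,1]'
python3 -c "
from h import *
im,W=shot('top','t7.png')
for j in jars(W): print(*j)
for j in jars(W+[0,-.5,0],(.08,.1)): print('well',inmk(j[0]+[0,.5,0]),*j)
to(mk(200,-60,350),-1.554);lid()"
```

```text
clock: 39.3
position: [0.5806, 0.1734, 0.0566]
ee_rot: [1.0, 0.003, 0.001, 0.001]
force: [0.7, -0.2, -0.9]
width: 0.0516
clock: 40.17
position: [0.5791, 0.1734, 0.2317]
ee_rot: [1.0, 0.003, -0.001, 0.001]
force: [0.7, 0.2, -0.1]
width: 0.0706
clock: 40.8
position: [0.5796, -0.0419, 0.3506]
ee_rot: [1.0, 0.004, 0.005, 0.001]
force: [-0.1, 0.0, 0.2]
width: 0.0238
[ 0.0622 -0.6594  0.0618] [0.243 0.19  0.014] [497. 319.] 4090
well [37.29283365 -0.73794192 90.1       ] [ 0.4902 -0.2921  0.0901] [0.258 0.099 0.02 ] [204. 176.] 165
well [  6.6543642 -90.4270393  88.3      ] [ 0.5804 -0.3212  0.0883] [0.05  0.039 0.017] [225. 159.] 181
well [-692.47188119  -33.36126136   90.1       ] [ 0.5353 -1.0212  0.0901] [0.076 0.058 0.02 ] [445. 171.] 128
well [  6.7806994  -30.42042267  91.1       ] [ 0.5204 -0.3221  0.0911] [0.05  0.04  0.012] [224. 177.] 163
well [14.63748011 25.45337259 90.2       ] [ 0.4644 -0.3152  0.0902] [0.043 0.022 0.009] [222. 196.] 69
well [-368.54570961  181.72996432   84.9       ] [ 0.3147 -0.701   0.0849] [0.071 0.075 0.008] [348. 242.] 95
well [-212.20565343  439.99379615   90.1       ] [ 0.0538 -0.5491  0.0901] [0.059 0.063 0.019] [301. 328.] 73
t 40.85 pos [ 0.5796 -0.0403  0.3497] mk [-212.4  -85.9  349.7] F [-0.7  1.2  0.6] w 0.0197 q6 1.43
 shift [ -28.7 -412.2   -1.5] turn [ 0.002 -0.009 -0.007] shift after turn [-2.600e+01 -4.124e+02 -3.000e-01]
lid side -1 857 highest [ 139. -111.  295.] frontmost [ 98. -94. 141.] angle of highest 1.81 front 1.69
lid side 1 921 highest [140. 112. 295.] frontmost [ 63. 139. 143.] angle of highest 1.82 front 0.67
```

View pics/t7.png

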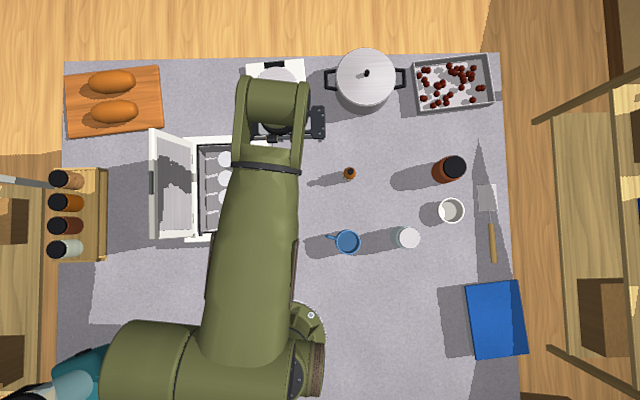

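All four jars show in the well near (225,159-216), with the lid open and nothing else moved. Now I'll go over the lid to behind it.

```bash
python3 -m crank '[-3,-45,-10,0,-0.009,0,1, -4,-60,0,0,0,0,1, -4,-60,0,0,0,0,1, -4,-60,0,0,0,0,1, -4,-60,0,0,0,0,1, -4,-60,0,0,0,0,1, -4,-50,0,0,0,0,1, 0,-20,0,0,0,0,1]'
python3 -c "
from h import *
to(mk(205,-60,350),-1.554);lid()"
```

```text
clock: 41.9
position: [0.5374, 0.3956, 0.3541]
ee_rot: [1.0, 0.011, -0.005, 0.002]
force: [0.7, -0.4, -0.0]
width: 0.0005
t 41.9 pos [0.5374 0.3956 0.3541] mk [224.1 -51.2 354.1] F [ 0.7 -0.4 -0. ] w 0.0005 q6 2.13
 shift [ 8.8 19.2  4. ] turn [0.003 0.01  0.006] shift after turn [ 8.8 19.1  4.1]
lid side -1 863 highest [ 138. -137.  296.] frontmost [  97. -121.  143.] angle of highest 1.81 front 1.65
lid side 1 918 highest [141. 107. 295.] frontmost [ 62. 134. 145.] angle of highest 1.82 front 0.71
```

```bash
python3 -m crank '[2,0,30,0,0.008,0,1, 0,0,40,0,0,0,1, 0,0,12,0,0,0,1, 0,15,0,0,0,0,1, 0,15,0,0,0,0,1, 0,12,0,0,0,0,1, 0,0,0,0,0,0,1]'
python3 -c "
from h import *
to(mk(70,-50,268),-1.554);lid()"
```

```text
clock: 42.82
position: [0.5372, 0.3546, 0.2734]
ee_rot: [1.0, 0.015, 0.0, 0.001]
force: [-0.0, 0.0, -0.3]
width: 0.0009
t 42.83 pos [0.5372 0.3546 0.2734] mk [183.2 -50.3 273.4] F [-0.   0.  -0.3] w 0.0009 q6 2.07
 shift [ -1.6 113.2   5.6] turn [ 0.002 -0.001  0.012] shift after turn [ -0.2 113.2   5.4]
lid side -1 804 highest [ 138. -111.  296.] frontmost [  97. -115.  143.] angle of highest 1.81 front 1.65
lid side 1 660 highest [136.  85. 293.] frontmost [ 63. 139. 143.] angle of highest 1.8 front 0.68
```

```bash
python3 -m crank '[0,12,3,0,0,0,1, 0,12,0,0,0,0,1, 0,12,0,0,0,0,1, 0,12,0,0,0,0,1, 0,12,0,0,0,0,1, 0,12,0,0,0,0,1, 0,12,0,0,0,0,1, 0,0,0,0,0,0,1]'
python3 -c "
from h import *
to(mk(70,-50,268),-1.554);lid()"
```

```text
clock: 43.88
position: [0.5398, 0.2652, 0.2705]
ee_rot: [1.0, 0.015, 0.0, 0.001]
force: [1.0, -0.4, 0.2]
width: 0.0005
t 43.88 pos [0.5398 0.2652 0.2705] mk [ 93.7 -51.4 270.5] F [ 1.  -0.4  0.2] w 0.0005 q6 1.94
 shift [-1.6 23.7  2.5] turn [ 0.001 -0.001  0.013] shift after turn [-1.3 23.7  2.5]
lid side -1 98 highest [  62. -130.  299.] frontmost [  53. -121.  283.] angle of highest 1.39 front 1.32
lid side 1 123 highest [ 59.  80. 295.] frontmost [ 53.  85. 291.] angle of highest 1.37 front 1.34
```

The lid is past upright and sinking at about 1.3 rad. I'll rise and move ahead of it.

```bash
python3 -m crank '[0,-5,-30,0,0,0,1, 0,0,-50,0,0,0,1, 0,20,-20,0,0,0,1, 0,40,0,0,0,0,1, 0,20,0,0,0,0,1, 0,5,0,0,0,0,1, 0,0,0,0,0,0,1]'
python3 -c "
from h import *
to(mk(2,-45,275),-1.554);lid()"
```

```text
clock: 44.8
position: [0.5418, 0.1866, 0.3723]
ee_rot: [1.0, 0.016, -0.001, 0.001]
force: [-0.4, 0.2, -0.1]
width: 0.0002
t 44.8 pos [0.5418 0.1866 0.3723] mk [ 15.1 -51.9 372.3] F [-0.4  0.2 -0.1] w 0.0002 q6 1.81
 shift [-7.  12.8 97.4] turn [0.002 0.001 0.016] shift after turn [-6.9 13.1 97.3]
lid side -1 287 highest [ -19. -110.  261.] frontmost [-29. -82. 250.] angle of highest 0.9 front 0.82
lid side 1 388 highest [-17.  90. 260.] frontmost [-29. 135. 249.] angle of highest 0.91 front 0.82
```

```bash
python3 -m crank '[-4,11,30,0,0,0.015,1, 0,3,35,0,0,0,1, 0,0,25,0,0,0,1, 0,0,0,0,0,0,1]'
python3 -c "
from h import *
to(mk(-2,-48,262),-1.554)"
```

```text
clock: 45.35
position: [0.5376, 0.1757, 0.2791]
ee_rot: [1.0, 0.011, -0.001, 0.001]
force: [-0.0, 0.4, 0.6]
width: 0.0005
t 45.35 pos [0.5376 0.1757 0.2791] mk [  4.3 -47.5 279.1] F [-0.   0.4  0.6] w 0.0005 q6 1.8
 shift [ 0.5  6.2 17.1] turn [0.002 0.003 0.004] shift after turn [ 0.5  6.3 17.1]
```

```bash
python3 -m crank '[0,2,12,0,0,0,1, 0,4,12,0,0,0,1, 0,9,9,0,0,0,1, 0,9,9,0,0,0,1, 0,9,9,0,0,0,1, 0,0,0,0,0,0,1]'
python3 -c "
from h import *
to(mk(-24,-48,227),-1.554);lid()"
```

```text
clock: 46.1
position: [0.539, 0.141, 0.227]
ee_rot: [1.0, 0.011, 0.0, 0.0]
force: [-0.5, 0.3, 0.6]
width: 0.0001
t 46.1 pos [0.539 0.141 0.227] mk [-30.5 -48.4 227. ] F [-0.5  0.3  0.6] w 0.0001 q6 1.74
 shift [-0.4 -6.5  0. ] turn [ 0.    -0.001  0.005] shift after turn [-0.4 -6.5  0. ]
lid side -1 164 highest [ -45. -117.  236.] frontmost [-52. -89. 222.] angle of highest 0.7 front 0.62
lid side 1 13 highest [-47.  82. 230.] frontmost [-51.  88. 226.] angle of highest 0.67 front 0.64
```

```bash
python3 -m crank '[0,3,9,0,0,0,1, 0,5,9,0,0,0,1, 0,5,9,0,0,0,1, 0,5,9,0,0,0,1, 0,5,9,0,0,0,1, 0,5,9,0,0,0,1, 0,3,6,0,0,0,1, 0,0,0,0,0,0,1]'
python3 -c "
from h import *
to(mk(-64,-48,150),-1.554);lid()"
```

```text
clock: 47.15
position: [0.5402, 0.1087, 0.1637]
ee_rot: [1.0, 0.011, 0.001, -0.0]
force: [0.1, -0.1, 0.9]
width: 0.0004
t 47.15 pos [0.5402 0.1087 0.1637] mk [-62.8 -49.  163.7] F [ 0.1 -0.1  0.9] w 0.0004 q6 1.68
 shift [-1.1  1.2 13.7] turn [-0.    -0.002  0.006] shift after turn [-1.   1.2 13.7]
lid side -1 64 highest [-130.  -82.  305.] frontmost [-130.  -82.  305.] angle of highest 0.7 front 0.7
lid side 1 13 highest [-80.  82. 164.] frontmost [-82.  81. 155.] angle of highest 0.26 front 0.21
```

```bash
python3 -m crank '[0,2,10,0,0,0,1, 0,2,8,0,0,0,1, 0,0,6,0,0,0,1, 0,0,3,0,0,0,1, 0,0,0,0,0,0,1]'
python3 -m crank '[0,0,2,0,0,0,1, 0,0,2,0,0,0,1]'
python3 -c "
from h import *
to(mk(-68,-48,136),-1.554)"
```

```text
clock: 47.82
position: [0.5412, 0.104, 0.1369]
ee_rot: [1.0, 0.011, 0.003, 0.0]
force: [-4.2, 0.5, 9.7]
width: 0.0006
clock: 48.08
position: [0.5413, 0.1038, 0.1344]
ee_rot: [1.0, 0.011, 0.003, 0.0]
force: [-8.1, -1.7, 19.2]
width: 0.0005
t 48.08 pos [0.5413 0.1038 0.1344] mk [-67.7 -50.  134.4] F [-8.1 -1.7 19.2] w 0.0005 q6 1.67
 shift [-2.   0.3 -1.6] turn [ 0.001 -0.006  0.006] shift after turn [-2.   0.3 -1.6]
```

```bash
python3 -m crank '[0,0,2,0,0,0,1, 0,0,0,0,0,0,1]'; python3 -m crank '[0,0,-10,0,0,0,1, 0,0,-20,0,0,0,1, 0,25,-10,0,0,0,1, 35,20,0,0,0,0,1, 10,0,0,0,0,0,1, 0,0,0,0,0,0,1, 0,0,0,0,0,0,1]'
python3 -c "
from h import *
to(mk(-111,-95,128),-1.554)
im,W=shot('side','s8.png');m=((W.reshape(-1,3)-O)@RM)*1000
q=m[(m[:,0]>-70)&(m[:,0]<50)&(abs(m[:,1]-100)<30)];print(np.nanmedian(q[:,2]))
cv2.imwrite('pics/s8c.png',cv2.resize(im[80:240,200:400,::-1],None,fx=3,fy=3))"
```

```text
clock: 48.32
position: [0.5413, 0.1038, 0.1352]
ee_rot: [1.0, 0.012, 0.004, 0.0]
force: [-7.9, 0.1, 14.9]
width: 0.0004
clock: 49.2
position: [0.5862, 0.0597, 0.1744]
ee_rot: [1.0, 0.012, 0.002, 0.0]
force: [-0.4, -0.5, 0.2]
width: 0.0008
t 49.2 pos [0.5862 0.0597 0.1744] mk [-112.6  -94.2  174.4] F [-0.4 -0.5  0.2] w 0.0008 q6 1.59
 shift [ 0.6 -1.6 46.4] turn [ 0.    -0.004  0.008] shift after turn [ 0.8 -1.6 46.4]
135.91206084138457
```

View pics/s8c.png

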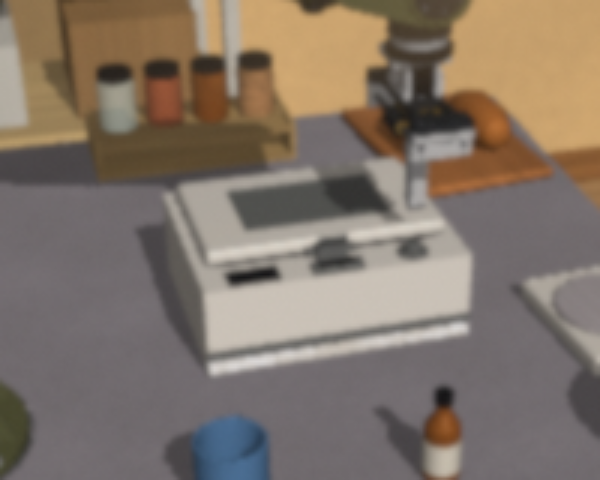

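The lid is shut and stays down untouched, with its top at 135.9 mm. The fingers are above the start button at (412,245) in the crop, so I'll press it now.

```bash
python3 -m crank '[0,-1.5,25,0,-0.004,0,1, 0,0,15,0,0,0,1, 0,0,4,0,0,0,1, 0,0,0,0,0,0,1]'
python3 -c "
from h import *
to(mk(-111,-95,119),-1.554)"
```

```text
clock: 49.75
position: [0.5856, 0.0623, 0.1304]
ee_rot: [1.0, 0.013, 0.001, 0.0]
force: [0.7, 0.7, -0.2]
width: 0.0003
t 49.75 pos [0.5856 0.0623 0.1304] mk [-109.9  -93.6  130.4] F [ 0.7  0.7 -0.2] w 0.0003 q6 1.59
 shift [ 1.4  1.1 11.4] turn [ 0.    -0.002  0.009] shift after turn [ 1.4  1.1 11.4]
```

```bash
python3 -m crank '[1,1,5,0,0,0,1, 0,0,3,0,0,0,1, 0,0,2,0,0,0,1, 0,0,2,0,0,0,1]'; python3 -m crank '[0,0,2,0,0,0,1, 0,0,2,0,0,0,1, 0,0,1,0,0,0,1]'
```

```text
clock: 50.25
position: [0.5874, 0.0614, 0.1229]
ee_rot: [1.0, 0.013, 0.003, 0.0]
force: [-12.8, -0.5, 22.5]
width: 0.0003
clock: 50.62
position: [0.5872, 0.0614, 0.1232]
ee_rot: [1.0, 0.013, 0.004, 0.0]
force: [-6.2, 1.0, 7.5]
width: 0.0006
```

```bash
python3 -c "
from h import *
to(mk(-110,-95,119),-1.554)
W=np.load('top1.npy');m=(W-O)@RM*1000
r=np.hypot(m[...,0]+110,m[...,1]+95)
for a,b in((0,6),(6,11),(11,16),(16,22)):
    q=m[(r>=a)&(r<b)][:,2];print(a,b,q.round(1))
q=m[(abs(m[...,0]+122)<7)&(abs(m[...,1])<22)];print('key',np.median(q[:,2]))
im,W=shot('side');cv2.imwrite('pics/s9c.png',cv2.resize(im[100:200,280:380,::-1],None,fx=5.5,fy=5.5,interpolation=2))
W=np.load('side1.npy');m=(W-O)@RM*1000
r=np.hypot(m[...,0]+110,m[...,1]+95)
for a,b in((0,6),(6,11),(11,16)):
    q=m[(r>=a)&(r<b)][:,2];print('side',a,b,q.round(1))
"
```

```text
t 50.62 pos [0.5872 0.0614 0.1232] mk [-110.8  -95.2  123.2] F [-6.2  1.   7.5] w 0.0006 q6 1.59
 shift [-0.2 -0.8  4.2] turn [ 0.    -0.007  0.01 ] shift after turn [-0.2 -0.8  4.2]
0 6 [132.7 132.8 129.2 132.4 128.4 125.9 125.2 129.8 125.2 131.8 131.1 126.7
 129.1 128.5]
6 11 [128.2 129.1 124.3 127.7 124.4 130.6 129.7 127.1 129.9 125.8 126.9 123.9
 127.8 127.  132.3 132.1 127.8 123.3 122.9 129.4 126.9 127.4 127.8 129.7
 125.6 127.8 130.1 120. ]
11 16 [120.9 122.2 122.7 121.3 119.7 121.2 124.  120.6 118.8 117.5 120.4 117.6
 121.6 119.6 122.5 119.4 120.4 120.2 120.  123.  119.3 116.9 118.2 116.2
 119.6 118.4 118.3 117.7 120.8 117.7 114.2 119.  117.4 128.7 118.9 120.4
 118.1 123.6 116.5 120.1 118.9 120.3 118.9 116.8 123.7 118.2 117.5]
16 22 [114.9 116.2 115.6 115.  116.5 114.2 116.  112.8 117.9 119.5 119.7 120.7
 116.7 114.7 118.7 118.5 118.8 114.9 121.2 118.2 116.3 115.6 116.  117.8
 117.6 119.4 118.2 114.  116.7 116.5 123.9 120.4 116.4 116.6 119.8 120.2
 118.  115.2 115.5 114.7 113.4 120.5 119.  114.1 112.5 116.5 122.3 121.3
 116.9 115.6 112.7 116.6 117.9 118.7 119.  117.4 117.7 116.4 114.5 117.5
 123.6 119.3 118.6 118.4 115.5 114.4 116.8 117.8 115.4 117.  118.  110.5]
key 124.00614975652691
side 0 6 [128.6 124.4 124.7 124.4]
side 6 11 [126.3 126.5 123.5 128.3 127.  127.1 123.7 124.6 124.1 119.3 120.9 121.2
 120.4 116.7 114.3 116.7 116.2]
side 11 16 [126.9 117.8 116.  124.4 126.5 124.2 117.3 115.7 122.  119.3 117.4 117.2
 117.4 115.2]
```

View pics/s9c.png

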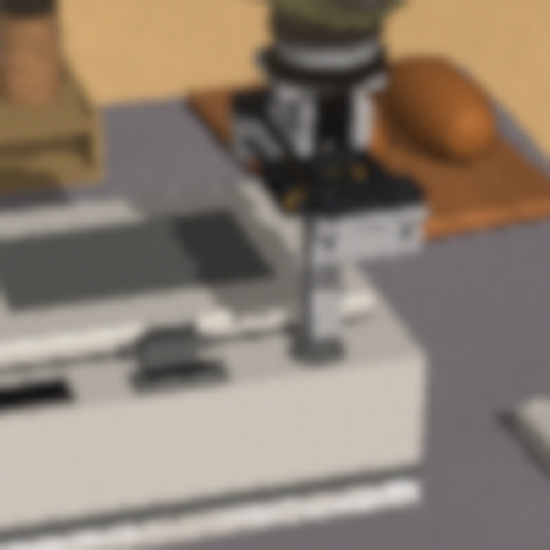

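The picture shows the fingers squarely on the button at (315,345) in the crop. Depth puts the button's top at about 128 mm rather than 124, so the stop at 123 mm may already be full travel. I'll check by backing off in small steps and watching the force.

```bash
python3 -m crank '[0,0,3,0,0,0,1, 0,0,3,0,0,0,1]'; python3 -m crank '[0,0,-1.5,0,0,0,1, 0,0,0,0,0,0,1]'; python3 -m crank '[0,0,-1.5,0,0,0,1, 0,0,0,0,0,0,1]';python3 -m crank '[0,0,-1.5,0,0,0,1, 0,0,0,0,0,0,1]';python3 -m crank '[0,0,-1.5,0,0,0,1, 0,0,0,0,0,0,1]'
```

```text
clock: 50.92
position: [0.5875, 0.0614, 0.1227]
ee_rot: [1.0, 0.013, 0.005, 0.0]
force: [-19.4, -1.7, 33.2]
width: 0.0003
clock: 51.18
position: [0.5876, 0.0614, 0.1257]
ee_rot: [1.0, 0.013, 0.006, 0.0]
force: [-0.4, -0.2, 3.3]
width: 0.0005
clock: 51.42
position: [0.5876, 0.0614, 0.127]
ee_rot: [1.0, 0.013, 0.006, 0.0]
force: [-0.9, 0.6, 2.5]
width: 0.001
clock: 51.68
position: [0.5877, 0.0614, 0.1282]
ee_rot: [1.0, 0.013, 0.006, 0.0]
force: [0.0, 1.2, 0.4]
width: 0.0007
clock: 51.92
position: [0.5876, 0.0613, 0.1295]
ee_rot: [1.0, 0.013, 0.006, 0.0]
force: [1.0, -0.3, -0.2]
width: 0.0003
```

The force was still 3.3 N at 125.7 mm and 2.5 N at 127 mm, and gone by 128. So the button travelled the full 5 mm or so to a hard stop and sprang back. I'll retreat and make a last check.

```bash
python3 -m crank '[0,0,-20,0,0,0,1, 0,0,-50,0,0,0,1, 0,0,-50,0,0,0,1, 0,50,-30,0,0,0,1, 0,60,0,0,0,0,1, 0,60,0,0,0,0,1, 0,60,0,0,0,0,1, 0,0,0,0,0,0,1]'; python3 -m crank '[0,0,0,0,0,0,1, 0,0,0,0,0,0,1, 0,0,0,0,0,0,1]'
python3 -c "
from h import *
im,W=shot('side','s10.png');m=((W.reshape(-1,3)-O)@RM)*1000
for s in(-1,1):
  q=m[(m[:,0]>-70)&(m[:,0]<50)&(abs(m[:,1]-s*110)<20)];print(np.nanmedian(q[:,2]))
r=np.hypot(m[:,0]+110,m[:,1]+95);print('btn',np.nanmedian(m[r<7,2]))"
```

```text
clock: 52.92
position: [0.5915, -0.1752, 0.2836]
ee_rot: [1.0, 0.014, 0.005, 0.001]
force: [-0.5, -0.2, -0.2]
width: 0.0007
clock: 53.3
position: [0.5918, -0.1728, 0.2836]
ee_rot: [1.0, 0.015, 0.005, 0.001]
force: [0.0, -0.4, -0.5]
width: 0.0006
135.59135582320624
135.77687133192944
btn 125.86920034537596
```

View pics/s10.png

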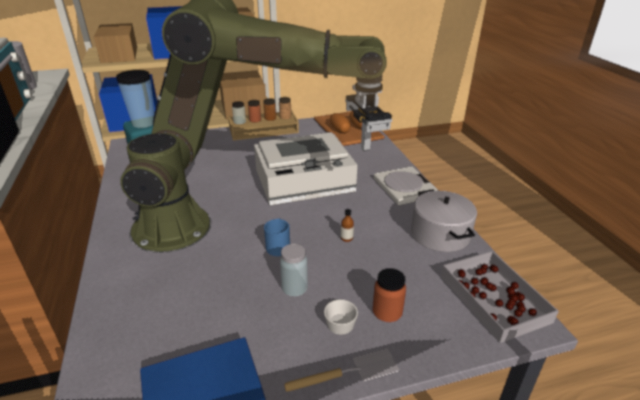

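The maker at (305,165) is shut, no small jars are left on the counter, and the bottle, mug, bigger jars and ramekin are where they were. The arm is clear, so I'm handing the job in.

```bash
python3 -c "
from workcell import arm
print(arm.close_job())"
```

```text
the job is handed in; nothing more can be done
None
```

The yoghurt batch is started and I handed the job in at about 53 s. No verdict was reported.

I pressed the release key, swung the lid back to its stop (about 1.8 rad by depth), and stood all four small jars found in the well. Then I drew the lid forward, pushed it down until it latched, and pressed the start button.

**Last checks:**
- **Lid:** its top measured about 135.7 mm with nothing touching it, against 136 mm when shut, so it is latched.
- **Jars:** before the lid was closed, the top view showed all four in the well, with caps at about 88–91 mm (91 mm expected on the floor). I could not see them after shutting the lid.
- **Counter:** no small jars were left, and the bottle, mug, bigger jars and ramekin looked unmoved.
- **Start button:** it went down to a hard stop, and the spring force lasted about 5 mm on the way back up.

**Disagreements:**
- **Button height:** the top view and the contact force put the button's top at about 128 mm, not the stated 124 mm. The last side view read 126 mm, though that camera's depth is noisy there. The travel matched a full press.
- **Press forces:** some presses were harder than needed, with tool readings up to about 36 N on the release key and 33 N on the start button.

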